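# Put the bench away and switch off the lamp under the lip

## Task

Clear the bench for the night: first stand all the tall things (thread cones and glue stick) upright in the back row of the thread stand, and only then the short ones (spools and eyelet jar) upright in its front row; also slide the green template flat into its black dock, under the rails and fully home against the stop. When everything is put away, and not before, switch off the work lamp by pushing up the right half (as the robot sees it) of the red rocker hidden under the stand's front lip. Leave the thimble, chalk, clips, pen and seam ripper where they lie.

Things in the scene. Friction and masses are not known exactly. Their poses are not given: they have to be found in the camera images.
- stand: fixed birch thread stand, 250 wide (y) x 130 deep (x), two rows on a deck 105 high; turned up to 4 degrees. Origin at table level, 63 behind its front lip; x points away from the robot, y left. Rails 4 thick, 22 high bound and part the rows; back board 42 high. The deck (16 thick) overhangs its legs by 52 at the front: the lip. In the cubby below lie a bobbin box and tape measure, under 24 high
- back_row (a point): middle of the back row, on the deck surface (z 0.105), 29 behind the stand's origin; the row is 64 clear in x and 242 in y
- front_row (a point): middle of the front row, on the deck surface, 33 before the stand's origin; the row is 52 clear in x and 242 in y
- lamp: LED work lamp, aluminium bar 24 x 150 x 8 clipped under the left part of the stand's front lip; axes as the stand's. Origin on the underside of the lip (z 0.089), 18 behind the lip's front edge, above the rocker; the bar runs from there 40 to the left and 110 to the right. A dark steel clip 30 wide with an amber dot shows on the front of the lip right above the rocker
- rocker (a joint): red rocker switch under the lamp, 60 long (y) x 18 (x) x 6, turning on a fore-and-aft pin 16 below the lip's underside (z 0.073); its middle is 17 behind the lip's front edge. +0.20 rad = on: the right half (-y) hangs, its end reaching 9 below the pin; -0.20 = off: the right half is up, the left hangs. Stays where left; 2 to 4 N upward on the right half turns it
- off_half (a point): on the rocker's underside, middle of its right half (20 from the pin): push upward here, or further out, to switch the lamp off. Only reachable from below and in front: e.g. closed fingers tilted forward about 45 degrees, raised under it
- dock: fixed black dock for the template: two grooved rails along its x on the table (no floor, the template slides on the table), 74 between their walls, groove 9 high, rails 13 high, 60 open between their tops; flared mouth facing left (its -x end, 64 before the origin); its x points right within 7 degrees; inside of the stop at x +45. Origin at table level, at the template's centre when home
- template: green pattern template 90 (x) x 70 (y) x 6 with a grid and a black upright handle 52 long (x) x 13 thick (y), top 42 above the table; origin at the centre of the underside, z up; 0.10 to 0.16 kg. Either end may go in first
- cone_a: TALL: cream thread cone, base 54 across, 90 high, tapering evenly to 30 across at 76 high; origin at the centre of its base, z up. May be absent
- cone_b: TALL: a second thread cone, like cone_a. May be absent
- glue_stick: TALL: green glue stick, upright cylinder 21 across, 88 high; origin at the centre of its base. May be absent
- navy_spool: SHORT: wooden spool of navy thread, upright, 38 across, 45 high; origin at the centre of its base. May be absent
- white_spool: SHORT: white spool of white thread, upright, 40 across, 42 high; origin at the centre of its base. May be absent
- eyelet_jar: SHORT: clear jar with black cap, upright, 41 across, 54 high; origin at the centre of its base. May be absent
- thimble: bystander: steel thimble, 20 across, 24 high, standing among the things
- chalk: bystander: blue tailor's chalk, 38 x 50 x 6, flat on the table near the front edge
- seam_ripper: bystander: purple seam ripper, 116 long, on the left edge of the table; beyond that edge, from y = 0.24, stands an old desk whose top is 0.10 above this table
- pink_pen: bystander: pink and white pen, 138 long, on the right edge of the table
- red_clip: bystander: red clip 12 x 27 x 11, at the front edge
- blue_clip: bystander: blue clip 12 x 27 x 11, at the front edge

How it is judged (in metres and radians):
On the way, in this order (a step that is already met when the one before it is completed fails the run):
1. every tall thing stands upright in the back row, while the short things are still on the table (x of cone_a in the frame of stand between 0.002 and 0.058 m and y of cone_a in the frame of stand between -0.121 and 0.121 m and z of cone_a in the frame of stand between 0.1 and 0.11 m and angle between each of cone_a, cone_b, glue_stick's own z axis and vertical below 0.12 rad and x of cone_b in the frame of stand between 0.002 and 0.058 m and y of cone_b in the frame of stand between -0.121 and 0.121 m and z of cone_b in the frame of stand between 0.1 and 0.11 m and x of glue_stick in the frame of stand between 0.002 and 0.058 m and y of glue_stick in the frame of stand between -0.121 and 0.121 m and z of glue_stick in the frame of stand between 0.1 and 0.11 m and height (world z) of each of navy_spool, white_spool, eyelet_jar below 0.06 m), for 0.2 s.
2. every short thing stands upright in the front row and the template is home in its dock (x of navy_spool in the frame of stand between -0.056 and -0.012 m and y of navy_spool in the frame of stand between -0.121 and 0.121 m and z of navy_spool in the frame of stand between 0.1 and 0.11 m and angle between each of navy_spool, white_spool, eyelet_jar's own z axis and vertical below 0.12 rad and x of white_spool in the frame of stand between -0.056 and -0.012 m and y of white_spool in the frame of stand between -0.121 and 0.121 m and z of white_spool in the frame of stand between 0.1 and 0.11 m and x of eyelet_jar in the frame of stand between -0.056 and -0.012 m and y of eyelet_jar in the frame of stand between -0.121 and 0.121 m and z of eyelet_jar in the frame of stand between 0.1 and 0.11 m and x of template in the frame of dock between -0.007 and 0.005 m and y of template in the frame of dock between -0.005 and 0.005 m and z of template in the frame of dock below 0.004 m and angle between the x axis of template and the x axis of dock, either way round below 0.07 rad), for 0.2 s.
3. the lamp is switched off (rocker below -0.12 rad) (value of joint rocker below -0.12 rad), for 0.2 s.
At the end, for the whole second after the job is handed in: Every tall thing stands upright (within 0.12 rad) inside the back row and every short one inside the front row, standing on the deck; the template lies flat in its dock, within 7 mm of the stop, 5 mm of its middle line and 0.07 rad; the rocker is below -0.12 rad (off); all at rest (all of step 2 and x of cone_a in the frame of stand between 0.002 and 0.058 m and y of cone_a in the frame of stand between -0.121 and 0.121 m and z of cone_a in the frame of stand between 0.1 and 0.11 m and angle between each of cone_a, cone_b, glue_stick's own z axis and vertical below 0.12 rad and x of cone_b in the frame of stand between 0.002 and 0.058 m and y of cone_b in the frame of stand between -0.121 and 0.121 m and z of cone_b in the frame of stand between 0.1 and 0.11 m and x of glue_stick in the frame of stand between 0.002 and 0.058 m and y of glue_stick in the frame of stand between -0.121 and 0.121 m and z of glue_stick in the frame of stand between 0.1 and 0.11 m and value of joint rocker below -0.12 rad and linear speed of each of cone_a, cone_b, glue_stick, navy_spool, white_spool, eyelet_jar, template below 0.02 m/s); the robot touches nothing.
It fails at once if the thimble, chalk, seam ripper, pen or a clip is moved more than 5 cm (distance of any of thimble, chalk, seam_ripper, pink_pen, red_clip, blue_clip from where it was at the start of the episode above 0.05 m).
Of cone_a, cone_b, glue_stick only 2 to 3 are there at a start; the rules pass over those that are not, and their reading is None.
Of navy_spool, white_spool, eyelet_jar only 2 to 3 are there at a start; the rules pass over those that are not, and their reading is None.
At some moment in a run one of navy_spool, white_spool, eyelet_jar, template may be knocked a few centimetres aside while the robot is not near it.
It also fails if it takes over 210 s, if anything falls off the work surface, if the arm or the gripper's body presses on something with over 40 N, if the wrist force passes 120 N, or if a joint passes its speed limit or range.

## Robot

A 6-joint arm with a two-finger parallel gripper is mounted at the origin on a cart in front of the work surface, level with it; the furniture and walls round the work are solid. World frame = base frame: x ahead of the robot, y to its left, z up, the work surface at z = 0. Lengths are in m, angles in degrees, forces in N, time in s.
With the tool pointing down it reaches from about 0.25 to 0.725 m from the base axis. Payload 9.7 kg.
Tool frame: the origin (TCP) lies at the very end of the fingers, on their centre line; the grasp point (between the pads) lies 19 mm behind it; z points along the fingers, y is the line along which they close (so a half turn about z gives the same grasp; the last joint's range is limited). The gripper opens to 85 mm and grips with 20 to 120 N. Pads are 22 mm wide; open, the fingers measure 114 mm over their backs; the gripper's body (76 mm by 85 mm) begins 54 mm behind the grasp point. The pads swing forward as they close: fully open they stand 13 mm farther back than shut.
Start: joints at [-63.312, 4.979, 10.078, 95.1, 0, 90], TCP at [0.247, -0.491, 0.231] pointing down, gripper open.
Joint ranges: [-179.16, 179.16], [-48.56, 103.87], [-65.8, 70.77], [-126.05, 130.52], [-82.76, 87.17], [-180, 180]. Speed limits (degrees/s): [127.2, 127.2, 147.25, 180, 180, 180].

## Interface

Orientations are given as [roll, pitch, yaw] about the fixed x, y, z axes, in that order (R = Rz(yaw) Ry(pitch) Rx(roll)).
In Python, from workcell import bot gives the robot as it stands.
- The arm moves only by the tool step_arm, never from a script. Its argument "targets" is a list of rows, each a list of 3 entries, a list of its own where there are three numbers: the opening, from 0 (shut) to 1 (fully open), then the shift along the world's x, y, z in mm, then the turn, a rotation vector about the world's x, y, z in rad. In form: [[grip, [tx, ty, tz], [wx, wy, wz]], ...]. A call has 1 to 8 rows; each row is the pose to reach, as a shift and turn from the pose commanded when the call began; what a row does not reach only later rows make up. A row lasts 1/10 s, in which the tool goes at most 50 mm and 8.59 degrees, less where a joint would pass 70% of its speed; a pose out of reach is approached as far as the arm can. A call with a gripper value outside its range is refused whole. The fingers move at their own pace and stop on an object; "force" is the grip in N (left out, the last holds). Time passes only in rows, so rows that repeat a pose let the fingers close. It gives the time, the measured TCP pose, the force, the opening and the grip force at its end, in the units of the state.
- bot.get_obs(): the state, without advancing time (a new reading comes with each control period).
- bot.camera(name): name is "scene" or "side" or "wrist"; returns (picture, depth): 384x512x3 uint8, red, green, blue; 384x512 float32, m along the optical axis (not along the pixel's ray), 0 where there is no reading.
- bot.camera_params(name): a dict with "K" (3x3 intrinsics, pixels), "R" (3x3) and "t" (3): a world point X has camera coordinates R X + t. Camera axes: x right, y down, z forward; pixel columns grow to the right and rows downward; lengths in m; the calibration is good to about 2 mm. A picture is of the moment at which its call begins: read the wrist's pose just before it. camera_params takes no time and is no camera call; for the wrist camera it gives the pose at the moment of the call.
- bot.job_done(): hands the job in; it is judged then, once.
The state is a dict: "time": time; "q": joint angles; "qd": joint speeds; "joint_efforts": joint torques, N m; "ee_pos": TCP position; "tcp_rot": TCP orientation; "wrist_force": force on the tool from outside, world axes, zero at the start; "torque": the same for the moment, N m; "opening": finger opening in m; "grasp_force": force on a finger pad.
Only numpy, scipy, OpenCV 4.12 (cv2) and the standard library are available. Lean on these libraries where they do the work, as an engineer would, in place of code of your own. Each camera call takes 0.05 s, during which the arm holds its last target. There are 200 camera calls.

## Working session

There is one attempt and no reset: what is moved stays moved. The work goes in short steps, Python scripts to look and compute and a tool call to move; the robot and the scene stay as the last step left them, time stands still between calls to the robot, and variables do not carry over. Pictures are saved under pics/ and viewed, at most 14 in all, crops included, and the job is handed in when it is done.

Besides the shell and the picture viewer there is one more tool, called after ">>>" by a JSON object that holds its "name" and its "arguments". step_arm: Moves the arm, as the interface text tells. Its arguments: {"type":"object","properties":{"targets":{"type":"array","items":{"type":"array"}},"force":{"type":"number"}},"required":["targets"]}

```bash
mkdir -p pics; ls
python3 - <<'E'
from workcell import bot
import cv2
o=bot.get_obs();print(o)
for n in ["scene","side"]:
    p,d=bot.camera(n);cv2.imwrite(f"pics/{n}0.png",p[:,:,::-1])
    c=bot.camera_params(n);print(n,c['K'].tolist(),(-c['R'].T@c['t']).tolist(),c['R'].tolist())
E
```

```text
pics
{'time': 0.0, 'q': array([-6.33122058e+01,  5.01360806e+00,  1.00326906e+01,  9.50981026e+01,
        3.43891028e-04,  8.99994028e+01]), 'qd': array([-0.06568577,  0.05141921, -0.00338964,  0.02012456,  0.01442487,
        0.00944169]), 'joint_efforts': array([ 1.43206791e-03, -5.20385027e+01,  4.64807475e+01,  1.63797790e-02,
        1.12903199e-04, -1.09001874e-05]), 'ee_pos': array([ 0.24692074, -0.49120409,  0.2305432 ]), 'tcp_rot': array([-1.79920980e+02, -3.44714346e-04,  2.66883909e+01]), 'wrist_force': array([ 0.41269119, -0.46823876,  0.34897581]), 'torque': array([-0.02187455, -0.01110711,  0.01771528]), 'grasp_force': 0.0, 'opening': 0.08525263938282975}
scene [[446.71867605676016, 0.0, 260.1437658459225], [0.0, 446.71867605676016, 192.86894672251114], [0.0, 0.0, 1.0]] [-0.3745447479915008, 0.42360091863885807, 0.5704936850510601] [[-0.5010930841345153, -0.8653305142769827, -0.010431782862592626], [-0.3655200390844685, 0.22255987817886147, -0.9038042938892795], [0.7844111307600422, -0.44907705539934123, -0.4278188591607538]]
side [[382.01203715561513, 0.0, 260.0657005285183], [0.0, 382.01203715561513, 188.12835387347124], [0.0, 0.0, 1.0]] [0.1534974223978554, -0.9018106825405996, 0.5173499381185778] [[0.9018588968581003, -0.4314733993619659, 0.021937087339032206], [-0.16500999280567658, -0.3909391862457405, -0.9055044201613754], [0.39927713737723736, 0.8130173788428804, -0.4237694057707458]]
```

View pics/scene0.png

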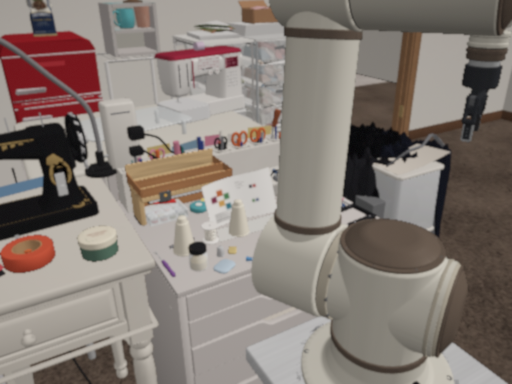

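View pics/side0.png

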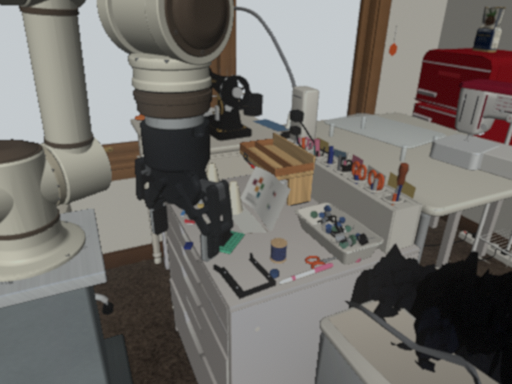

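>>> {"name": "step_arm", "arguments": {"targets": [[1,[0,0,150],[0,0,0]],[1,[0,0,150],[0,0,0]],[1,[0,0,150],[0,0,0]],[1,[60,150,200],[0,0,0]],[1,[60,150,200],[0,0,0]],[1,[60,150,200],[0,0,0]],[1,[60,200,200],[0,0,0]],[1,[60,200,200],[0,0,0]]]}}

```text
time: 0.9
ee_pos: [0.3071, -0.2882, 0.4327]
tcp_rot: [179.9, -0.1, 26.8]
wrist_force: [0.3, -0.2, -0.6]
opening: 0.0855
grasp_force: 0.0
```

```bash
cat > h.py <<'E'
from workcell import bot
import cv2, numpy as np
def shot(n,tag):
    c=bot.camera_params(n);p,d=bot.camera(n)
    cv2.imwrite(f"pics/{tag}.png",p[:,:,::-1]);np.savez(f"pics/{tag}.npz",p=p,d=d,**{k:np.array(c[k]) for k in'KRt'})
    return p,d,c
def load(tag):
    z=np.load(f"pics/{tag}.npz");return z['p'],z['d'],z
def ray(c,u,v,z):
    d=c['R'].T@np.linalg.inv(c['K'])@np.array([u,v,1.]);o=-c['R'].T@c['t'];return o+d*(z-o[2])/d[2]
def cloud(d,c):
    v,u=np.mgrid[:384,:512];X=np.stack([u,v,np.ones_like(u)],-1)@np.linalg.inv(c['K']).T*d[...,None]
    P=(X-c['t'])@c['R'];P[d==0]=np.nan;return P
def st():
    o=bot.get_obs();print(round(o['time'],2),o['ee_pos'].round(4),o['tcp_rot'].round(1),o['wrist_force'].round(1),round(o['opening'],4),o['q'].round(0))
E
python3 - <<'E'
from h import *
st();p,d,c=shot("wrist","w1");print(-c['R'].T@c['t'],c['R'].tolist(),c['K'][0,0])
E
```

```text
0.9 [ 0.3071 -0.2882  0.4327] [ 1.799e+02 -1.000e-01  2.680e+01] [ 0.3 -0.2 -0.6] 0.0855 [-43.  -2.  27. 119.   0. 110.]
[ 0.36944607 -0.25765684  0.5745308 ] [[0.4512515331538064, -0.8923962718822254, 0.0009735281430397071], [-0.8588555756008402, -0.43399446041967576, 0.2720586491629785], [-0.24236161842521436, -0.12360300261620155, -0.9622801793960899]] 309.27900109778
```

View pics/w1.png

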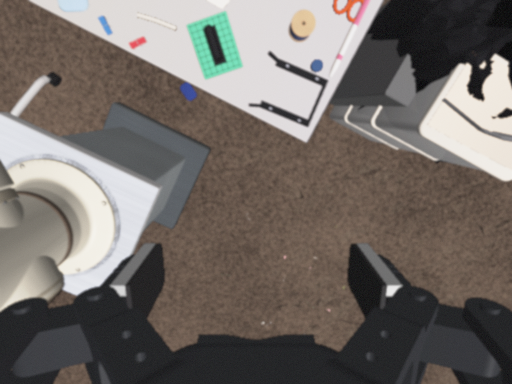

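>>> {"name": "step_arm", "arguments": {"targets": [[1,[120,190,50],[0,0,-0.45]],[1,[120,190,50],[0,0,-0.45]],[1,[120,190,50],[0,0,-0.45]],[1,[120,190,50],[0,0,-0.45]],[1,[120,190,50],[0,0,-0.45]],[1,[120,190,50],[0,0,-0.45]],[1,[120,190,50],[0,0,-0.45]]]}}

```text
time: 1.65
ee_pos: [0.428, -0.1006, 0.4807]
tcp_rot: [-180.0, 0.1, 1.1]
wrist_force: [-0.5, -0.7, 0.2]
opening: 0.0852
grasp_force: 0.0
```

Run:
```python
from h import *
st();p,d,c=shot("wrist","w2");print(-c['R'].T@c['t'])
```

```text
1.65 [ 0.428  -0.1006  0.4807] [-1.8e+02  1.0e-01  1.1e+00] [-0.5 -0.7  0.2] 0.0852 [-13.   5.  41. 126.  -0. 166.]
[ 0.4982176  -0.10012805  0.62234703]
```

View pics/w2.png

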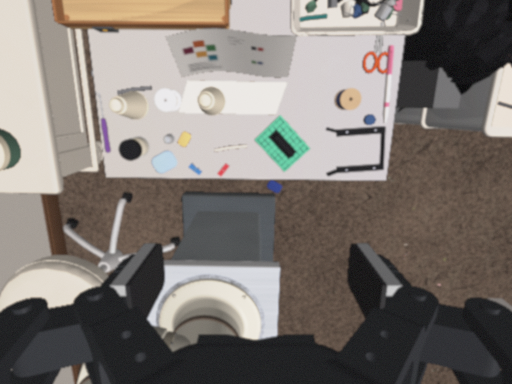

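>>> {"name": "step_arm", "arguments": {"targets": [[1,[130,170,0],[0,0,0]],[1,[130,170,0],[0,0,0]],[1,[130,170,0],[0,0,0]],[1,[130,170,0],[0,0,0]],[1,[130,170,0],[0,0,0]],[1,[130,170,0],[0,0,0]]]}}

```text
time: 2.3
ee_pos: [0.5568, 0.0386, 0.4726]
tcp_rot: [-178.8, -0.2, 3.4]
wrist_force: [0.0, -0.7, -0.5]
opening: 0.0855
grasp_force: 0.0
```

Run:
```python
from h import *
st();p,d,c=shot("wrist","w3");print(-c['R'].T@c['t'])
for t in("w2","w3"):
    p,d,c=load(t);P=cloud(d,c)
    z=P[...,2];x=P[...,0];y=P[...,1]
    ok=(x>.3)&(x<.9)&(y>-.4)&(y<.24)
    print(t,"table z med",np.nanmedian(z[ok&(abs(z)<.02)]))
    # coarse height map 2cm max
    H=np.full((30,34),-1.)
    for i in range(30):
        for j in range(34):
            m=(x>.3+.02*i)&(x<=.32+.02*i)&(y<.28-.02*j)&(y>=.26-.02*j)
            if m.sum()>2:H[i,j]=np.nanpercentile(z[m],95)*1000
    print("y",[int(280-20*j) for j in range(0,34,2)])
    for i in range(29,-1,-1):print(300+20*i,' '.join(f"{max(int(h),-9):4d}" for h in H[i]))
```

```text
2.3 [0.5568 0.0386 0.4726] [-178.8   -0.2    3.4] [ 0.  -0.7 -0.5] 0.0855 [  3.  26.  67. 130.   1. 180.]
[0.62642747 0.03886642 0.61446371]
w2 table z med -0.000492576533949807
y [280, 240, 200, 160, 120, 80, 40, 0, -40, -80, -120, -160, -200, -240, -280, -320, -360]
880   -1   -1   -1   -1   -1   -1   -1   -1   -1   -1   -1   -1   -1   -1   -1   -1   -1   -1   -1   -1   -1   -1   -1   -1   -1   -1   -1   -1   -1   -1   -1   -1   -1   -1
860   -1   -1   -1   -1   -1   -1   -1   -1   -1   -1   -1   -1   -1   -1   -1   -1   -1   -1   -1   -1   -1   -1   -1   -1   -1   -1   -1   -1   -1   -1   -1   -1   -1   -1
840   -1   -1   -1   -1   -1   -1   -1   -1   -1   -1   -1   -1   -1   -1   -1   -1   -1   -1   -1   -1   -1   -1   -1   -1   -1   -1   -1   -1   -1   -1   -1   -1   -1   -1
820   -1   -1   -1   -1   -1   -1   -1   -1   -1   -1   -1   -1   -1   -1   -1   -1   -1   -1   -1   -1   -1   -1   -1   -1   -1   -1   -1   -1   -1   -1   -1   -1   -1   -1
800   -1   -1   -1   -1   -1   -1   -1   -1   -1   -1   -1   -1   -1   -1   -1   -1   -1   -1   -1   -1   -1   -1   -1   -1   -1   -1  
[... 9038 characters left out ...]
  -1
360  100  100   -1    0    1    1    1    0    4    6    5    0    9    7    0    9    5    0    0    0    1    4    5    0    0    0   12   12   13   12   12    1    0   -1
340  100  100   -1    0    1    1    1    1    0    0    0    0    0    0    0    0    0    0    0    0    7    7    0   -1    0    0    0    0    0    0    0    1    0   -1
320   -1   -1   -1   -1   -1   -1   -1   -1   -1   -1   -1   -1   -1   -1   -1   -1   -1   -1   -1   -1    7    7   -1   -1   -1   -1   -1   -1   -1   -1   -1   -1   -1   -1
300   -1   -1   -1   -1   -1   -1   -1   -1   -1   -1   -1   -1   -1   -1   -1   -1   -1   -1   -1   -1   -1   -1   -1   -1   -1   -1   -1   -1   -1   -1   -1   -1   -1   -1
```

View pics/w3.png

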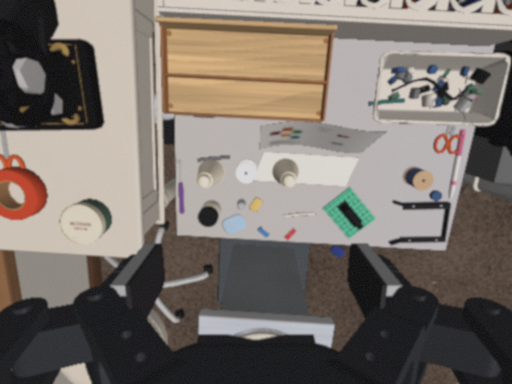

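```bash
cat > m.py <<'E'
from h import *
import sys
def blob(P,x0,x1,y0,y1,z0,z1,m=None):
    s=(P[...,0]>x0)&(P[...,0]<x1)&(P[...,1]>y0)&(P[...,1]<y1)&(P[...,2]>z0)&(P[...,2]<z1)
    if m is not None:s&=m
    s=cv2.morphologyEx(s.astype(np.uint8),cv2.MORPH_OPEN,np.ones((2,2)))>0
    return P[s]
def rect(Q):
    r=cv2.minAreaRect((Q[:,:2]*1000).astype(np.float32));return np.round(r[0],1),np.round(r[1],1),round(r[2],1)
def circ(Q):
    (c,r)=cv2.minEnclosingCircle((Q[:,:2]*1000).astype(np.float32));return np.round(c,1),round(2*r,1),np.round(Q[:,:2].mean(0)*1000,1)
E
python3 - <<'E'
from m import *
for t in("w2","w3"):
    p,d,c=load(t);P=cloud(d,c);hsv=cv2.cvtColor(p,cv2.COLOR_RGB2HSV)
    print(t)
    print('stand',rect(blob(P,.56,.75,-.1,.23,.118,.15)))
    A=dict(coneA=(.44,.54,.11,.18,.086,.095),coneB=(.44,.54,-.04,.03,.086,.095),white=(.45,.55,.04,.1,.038,.046),jar=(.37,.45,.1,.17,.050,.058),navy=(.45,.55,-.30,-.22,.041,.049),thimble=(.41,.47,.05,.1,.015,.03))
    for k,v in A.items():
        try:print(k,circ(blob(P,*v)))
        except Exception as e:print(k,e)
    g=(hsv[...,0]>65)&(hsv[...,0]<95)&(hsv[...,1]>80)
    print('templ',rect(blob(P,.33,.5,-.25,-.07,.002,.012,g)));
    if t=='w3':print('handle',rect(blob(P,.36,.48,-.22,-.1,.036,.05)))
    Q=blob(P,.33,.5,-.38,-.2,.0075,.018,(p.max(2)<70));print('dock',rect(Q))
    for a,b in((.34,.41),(.41,.48)):
        q=Q[(Q[:,0]>a)&(Q[:,0]<b)&(Q[:,1]<-.25)&(Q[:,1]>-.335)];print(np.polyfit(q[:,1],q[:,0],1),np.ptp(q[:,0]-np.polyval(np.polyfit(q[:,1],q[:,0],1),q[:,1])),rect(q))
    q=Q[(Q[:,0]>.385)&(Q[:,0]<.435)&(Q[:,1]<-.3)];print('stop',rect(q))
p,d,c=shot("scene","s1");cv2.imwrite("pics/s1c.png",cv2.resize(p[150:290,110:290,::-1],(720,560),interpolation=cv2.INTER_CUBIC))
E
```

```text
w2
stand (array([624.5, 106.1]), array([ 37.7, 325.3]), 1.7)
coneA (array([492., 135.]), 23.1, array([493.6, 133.4]))
coneB (array([503.9, -15.7]), 20.5, array([nan, nan]))
white (array([501.6,  66.2]), 47.8, array([nan, nan]))
jar (array([409.3, 142.3]), 62.6, array([414.2, 131. ]))
navy (array([ 512.1, -277.5]), 52.4, array([ 512. , -271.3]))
thimble (array([430.4,  71.6]), 21.0, array([431.5,  68.9]))
templ (array([ 423.8, -156. ]), array([88.7, 67.7]), 44.3)
dock (array([ 411.9, -303.6]), array([ 89.1, 114.2]), 4.8)
[-0.11535647  0.34369613] 0.014109632212139789 (array([ 376.4, -291.9]), array([12.7, 85.8]), 10.7)
[-0.08287464  0.42731209] 0.00978898865342892 (array([ 451., -296.]), array([ 9.8, 70.6]), 4.8)
stop (array([ 409.9, -354. ]), array([10.1, 48.2]), 85.7)
w3
stand (array([686.4, 161.6]), array([187.5, 489.8]), 3.1)
coneA (array([492. , 134.3]), 23.3, array([nan, nan]))
coneB (array([493.5, -20.3]), 43.8, array([nan, nan]))
white (array([499. ,  62.6]), 50.6, array([503.4,  62. ]))
jar (array([403.9, 135.1]), 63.1, array([nan, nan]))
navy (array([ 507.7, -282.9]), 65.7, array([ 511.3, -272.4]))
thimble (array([429.1,  69.9]), 22.9, array([431.5,  68.6]))
templ (array([nan, nan]), array([0., 0.]), 0.0)
handle (array([ 417.3, -162.2]), array([74.3, 11.9]), 45.6)
dock (array([ 412.8, -304.8]), array([ 94.7, 118.3]), 5.3)
[-0.12879321  0.33929814] 0.01759048329461682 (array([ 375.2, -293.3]), array([17.1, 83.9]), 9.2)
[-0.0757936   0.43116982] 0.01771953002207216 (array([ 450.7, -291.9]), array([17. , 77.8]), 5.3)
stop (array([ 409.1, -356.8]), array([18.9, 48.7]), 86.1)
```

View pics/s1c.png

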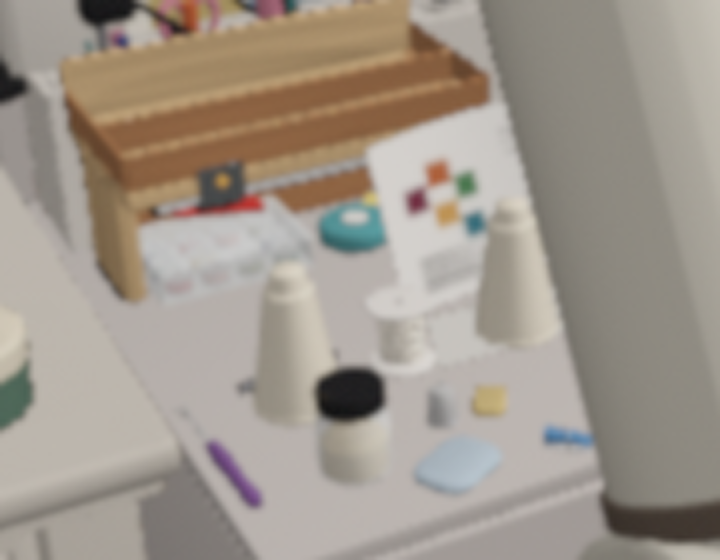

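```bash
cat >> m.py <<'E'
def blob(P,x0,x1,y0,y1,z0,z1,m=None):
    s=(P[...,0]>x0)&(P[...,0]<x1)&(P[...,1]>y0)&(P[...,1]<y1)&(P[...,2]>z0)&(P[...,2]<z1)
    if m is not None:s&=m
    n,l,a,_=cv2.connectedComponentsWithStats(s.astype(np.uint8))
    k=1+a[1:,4].argmax();return P[l==k]
E
python3 - <<'E'
from m import *
for t in("w2","w3"):
    p,d,c=load(t);P=cloud(d,c);hsv=cv2.cvtColor(p,cv2.COLOR_RGB2HSV)
    print(t)
    print('stand',rect(blob(P,.56,.738,-.1,.215,.1,.15, (P[...,1]>.06)|(P[...,2]>.118))))
    A=dict(coneA=(.44,.54,.11,.18,.086,.095),coneB=(.44,.54,-.04,.03,.086,.095),white=(.45,.55,.04,.1,.036,.046),jar=(.37,.45,.1,.17,.048,.058),navy=(.45,.55,-.30,-.22,.041,.049),thimble=(.41,.47,.05,.1,.015,.03))
    for k,v in A.items():print(k,circ(blob(P,*v)))
    h=hsv[...,0];g=(h>65)&(h<95)&(hsv[...,1]>80)
    print('templ',rect(blob(P,.33,.5,-.25,-.07,.002,.012,g)));
    if t=='w3':print('handle',rect(blob(P,.36,.48,-.22,-.1,.036,.05)))
    Q=blob(P,.33,.5,-.38,-.2,.0085,.0155,(p.max(2)<90));print('dock',rect(Q))
    for a,b in((.34,.41),(.41,.48)):
        q=Q[(Q[:,0]>a)&(Q[:,0]<b)&(Q[:,1]<-.27)&(Q[:,1]>-.335)];f=np.polyfit(q[:,1],q[:,0],1);print('rail',np.degrees(np.arctan(f[0])),np.polyval(f,-.3))
    q=Q[(Q[:,0]>.385)&(Q[:,0]<.435)&(Q[:,1]<-.3)];print('stop',rect(q))
p,d,c=load("s1");P=cloud(d,c);hsv=cv2.cvtColor(p,cv2.COLOR_RGB2HSV)
a=(hsv[...,0]>10)&(hsv[...,0]<28)&(hsv[...,1]>150);a[:,:150]=0;a[:,180:]=0;a[:188]=0;a[203:]=0
print('amber',np.argwhere(a).tolist(),P[a].round(4).tolist())
r=((hsv[...,0]<6)|(hsv[...,0]>174))&(hsv[...,1]>150);r[:,:150]=0;r[:,180:]=0;r[:188]=0;r[210:]=0
print('red',P[r].round(3).tolist())
E
```

```text
w2
stand (array([625.4,  68.6]), array([ 40.2, 250. ]), 1.1)
coneA (array([495. , 134.8]), 21.2, array([495.3, 134.5]))
coneB (array([505.9, -14.1]), 20.4, array([505.9, -14.4]))
white (array([505.7,  63.9]), 39.9, array([505.9,  63.7]))
jar (array([415.7, 132.7]), 40.2, array([416.3, 131.4]))
navy (array([ 513.4, -268. ]), 38.0, array([ 513.6, -268.1]))
thimble (array([433.4,  70.8]), 15.6, array([433.7,  69.9]))
templ (array([ 426.3, -153.5]), array([87.2, 67.7]), 44.5)
dock (array([ 416.9, -298.7]), array([ 89.6, 108.7]), 4.8)
rail -4.67458687664932 0.3810830347413193
rail -5.526953419457947 0.4541893418021224
stop (array([ 409.5, -327.9]), array([47.8, 52.9]), 1.9)
w3
stand (array([672.5,  69.3]), array([133.5, 250. ]), 0.7)
coneA (array([495.6, 135.2]), 20.4, array([495.9, 135. ]))
coneB (array([506.6, -14.3]), 21.4, array([506.7, -14. ]))
white (array([505.7,  64.1]), 40.0, array([506.,  64.]))
jar (array([416.1, 132.8]), 39.7, array([417.1, 132.2]))
navy (array([ 514. , -267.8]), 38.7, array([ 514. , -267.7]))
thimble (array([434.3,  71.1]), 15.4, array([434.8,  70.7]))
templ (array([ 426.5, -153.1]), array([88.4, 67.3]), 44.5)
handle (array([ 427. , -152.6]), array([50.6, 12.6]), 44.3)
dock (array([ 419.3, -297.4]), array([ 93. , 111.7]), 5.2)
rail -4.569222310681886 0.3814094955085992
rail -5.528592851960545 0.4553828011549137
stop (array([ 396.8, -338.4]), array([38.6, 68.9]), 44.4)
amber [] []
red [[0.622, 0.109, 0.073], [0.619, 0.118, 0.073], [0.622, 0.114, 0.071], [0.617, 0.113, 0.073], [0.618, 0.11, 0.072], [0.614, 0.127, 0.075], [0.613, 0.125, 0.075], [0.617, 0.121, 0.072], [0.612, 0.12, 0.074], [0.613, 0.117, 0.073], [0.616, 0.114, 0.071], [0.616, 0.111, 0.07], [0.614, 0.109, 0.071]]
```

>>> {"name": "step_arm", "arguments": {"targets": [[1,[-60,96,-100],[0,0,0.15]],[1,[-60,96,-100],[0,0,0.3]],[1,[-60,96,-100],[0,0,0.45]],[1,[-60,96,-100],[0,0,0.6]],[1,[-60,96,-100],[0,0,0.75]],[1,[-60,96,-100],[0,0,0.9]],[1,[-60,96,-100],[0,0,1.05]],[1,[-60,96,-100],[0,0,1.2]]]}}

```text
time: 3.2
ee_pos: [0.4941, 0.1338, 0.376]
tcp_rot: [-178.9, -0.5, 65.7]
wrist_force: [-0.5, 0.3, 0.0]
opening: 0.0858
grasp_force: 0.0
```

>>> {"name": "step_arm", "arguments": {"targets": [[1,[0,0,-50],[0,0,0.15]],[1,[0,0,-50],[0,0,0.3]],[1,[0,0,-50],[0,0,0.45]],[1,[0,0,-50],[0,0,0.6]],[1,[0,0,-50],[0,0,0.75]],[1,[0,0,-50],[0,0,0.9]],[1,[0,0,-50],[0,0,1.05]],[1,[0,0,-50],[0,0,1.2]]]}}

```text
time: 4.0
ee_pos: [0.4944, 0.1336, 0.3259]
tcp_rot: [-178.9, -0.3, 134.4]
wrist_force: [-1.1, -0.2, -1.0]
opening: 0.0855
grasp_force: 0.0
```

>>> {"name": "step_arm", "arguments": {"targets": [[1,[0,0,0],[0,0,0.15]],[1,[0,0,0],[0,0,0.3]],[1,[0,0,0],[0,0,0.45]],[1,[0,0,0],[0,0,0.6]],[1,[0,0,0],[0,0,0.68]],[1,[0,0,0],[0,0,0.68]],[1,[0,0,0],[0,0,0.68]]]}}

```text
time: 4.7
ee_pos: [0.4949, 0.1344, 0.3255]
tcp_rot: [-178.8, -0.3, 172.9]
wrist_force: [-0.8, -0.1, 0.6]
opening: 0.0852
grasp_force: 0.0
```

Run:
```python
from m import *
st();p,d,c=shot("wrist","w4");print(-c['R'].T@c['t'])
P=cloud(d,c)
for n,(x,y) in dict(A=(.4955,.135),B=(.5065,-.014)).items():
    for z in range(40,94,5):
        s=(abs(P[...,0]-x)<.04)&(abs(P[...,1]-y)<.04)&(abs(P[...,2]*1000-z)<2.5)
        if s.sum()>3:print(n,z,s.sum(),(np.ptp(P[s][:,1])*1000).round(1),((P[s][:,1].max()+P[s][:,1].min())*500).round(1))
p,d,c=load('w3');P=cloud(d,c)
# stop
a=np.radians(5.05);ux=np.array([np.sin(a),-np.cos(a)]);o=np.array([.4181,-.3]);Q=P[...,:2]-o;al=Q@ux;ac=Q@np.array([-ux[1],ux[0]])
for lo in range(20,75,3):
    s=(abs(ac)<.02)&(al*1000>lo)&(al*1000<=lo+3);print(lo,np.nanmedian(P[s][:,2]).round(4) if s.any() else None,end='; ')
```

```text
4.7 [0.4949 0.1344 0.3255] [-178.8   -0.3  172.9] [-0.8 -0.1  0.6] 0.0852 [ 16.   4.  20. 107.  -1.  23.]
[0.42840654 0.14500463 0.46756117]
A 40 39 38.6 135.9
A 45 37 39.4 135.0
A 50 41 37.2 134.9
A 55 41 35.5 135.3
A 60 36 34.0 134.8
A 65 42 31.4 135.7
A 70 34 30.7 134.7
A 75 143 28.9 135.2
A 80 44 24.3 134.8
A 85 69 20.6 135.3
A 90 163 18.3 134.7
B 40 60 26.7 -7.4
B 45 64 30.5 -9.9
B 50 55 25.7 -8.6
B 55 55 25.3 -9.0
B 60 57 24.1 -9.4
B 65 59 26.5 -11.1
B 70 54 20.6 -9.0
B 75 131 29.0 -13.7
B 80 51 21.1 -13.0
B 85 71 20.4 -14.2
B 90 154 17.8 -13.5
20 -0.0008; 23 -0.0007; 26 -0.0009; 29 -0.0009; 32 -0.0009; 35 -0.0009; 38 -0.0013; 41 -0.0009; 44 -0.0007; 47 0.0047; 50 0.0102; 53 0.0116; 56 None; 59 0.0004; 62 -0.0007; 65 -0.001; 68 -0.0016; 71 -0.0021; 74 None;
```

View pics/w4.png

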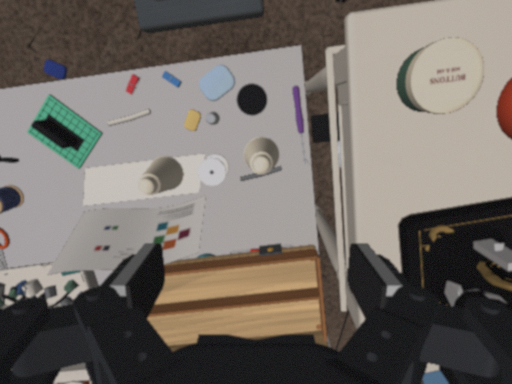

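>>> {"name": "step_arm", "arguments": {"targets": [[1,[1,1,-50],[0.02,0,0.12]],[1,[1,1,-100],[0.02,0,0.12]],[1,[1,1,-150],[0.02,0,0.12]],[1,[1,1,-200],[0.02,0,0.12]],[1,[1,1,-240],[0.02,0,0.12]],[1,[1,1,-265],[0.02,0,0.12]],[1,[1,1,-273],[0.02,0,0.12]],[1,[1,1,-273],[0.02,0,0.12]]]}}

```text
time: 5.55
ee_pos: [0.4961, 0.1362, 0.0512]
tcp_rot: [-179.9, -0.5, 180.0]
wrist_force: [-0.2, 0.7, 0.2]
opening: 0.0854
grasp_force: 0.0
```

>>> {"name": "step_arm", "arguments": {"targets": [[0,[0,0,0],[0,0,0]],[0,[0,0,0],[0,0,0]],[0,[0,0,0],[0,0,0]],[0,[0,0,0],[0,0,0]],[0,[0,0,0],[0,0,0]],[0,[0,0,0],[0,0,0]],[0,[0,0,0],[0,0,0]]], "force": 25}}

```text
time: 6.25
ee_pos: [0.4973, 0.1365, 0.0528]
tcp_rot: [-179.9, -0.4, -180.0]
wrist_force: [0.4, -1.8, 5.6]
opening: 0.0337
grasp_force: 24.6
```

>>> {"name": "step_arm", "arguments": {"targets": [[0,[0,0,50],[0,0,0]],[0,[0,0,100],[0,0,0]],[0,[0,0,150],[0,0,0]],[0,[30,-2,165],[0,0,0]],[0,[75,-3,165],[0,0,0]],[0,[120,-5,165],[0,0,0]],[0,[165,-6,165],[0,0,0]],[0,[199,-7,165],[0,0,0]]]}}

```text
time: 7.05
ee_pos: [0.6976, 0.1293, 0.2157]
tcp_rot: [-179.9, -0.5, -180.0]
wrist_force: [0.6, -0.0, 0.4]
opening: 0.0334
grasp_force: 25.1
```

Run:
```python
from m import *
st();p,d,c=shot("wrist","w5")
P=cloud(d,c);s=(P[...,0]<.68)&(P[...,0]>.59)&(P[...,2]>.122)&(P[...,2]<.13)&(P[...,1]>-.06)&(P[...,1]<.21)
for y in(-.04,0,.04,.08,.12,.16):
    q=P[s&(abs(P[...,1]-y)<.015)]
    if len(q):
        f=q[q[:,0]<.63,0];g=q[q[:,0]>.64,0];print(y,'front rail',np.percentile(f,[5,50,95]).round(4) if len(f) else 0,'mid',np.percentile(g,[5,50,95]).round(4) if len(g) else 0)
p,d,c=shot("side","d5");cv2.imwrite("pics/d5c.png",cv2.resize(p[110:260,190:350,::-1],(640,600)))
```

```text
7.05 [0.6976 0.1293 0.2157] [-179.9   -0.5 -180. ] [ 0.6 -0.   0.4] 0.0334 [ 11.  30.  39. 100.  -0.  10.]
-0.04 front rail [0.6108 0.6141 0.6285] mid [0.6428 0.6663 0.677 ]
0 front rail [0.6101 0.6121 0.6135] mid [0.6657 0.6676 0.6695]
0.04 front rail [0.6094 0.6115 0.6133] mid [0.6651 0.6669 0.6686]
0.08 front rail [0.6094 0.6109 0.6127] mid [0.6648 0.6663 0.6686]
0.12 front rail [0.6088 0.6107 0.6121] mid [0.6642 0.6658 0.6678]
0.16 front rail [0.608  0.6101 0.6118] mid [0.6637 0.6654 0.6671]
```

View pics/w5.png

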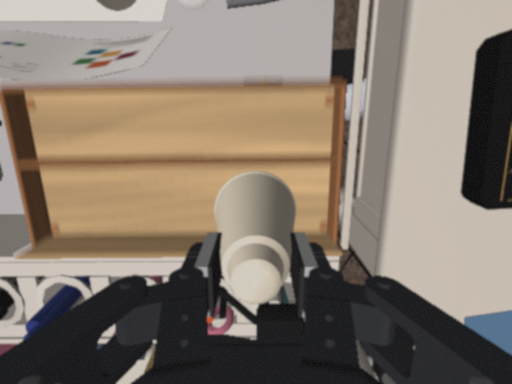

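Run:
```python
from m import *
p,d,c=load("w5");P=cloud(d,c)
q=blob(P,.67,.73,.10,.16,.243,.27);print(circ(q),q[:,2].mean())
for z in range(165,250,8):
    s=(P[...,0]<.73)&(P[...,0]>.66)&(abs(P[...,1]-.13)<.033)&(abs(P[...,2]*1000-z)<3)
    if s.sum()>5:print(z,s.sum(),P[s][:,0].min().round(4),np.ptp(P[s][:,1]).round(4),P[s][:,1].min().round(4),P[s][:,1].max().round(4))
q=P[(P[...,0]>.60)&(P[...,0]<.75)&(abs(P[...,1]-.05)<.03)&(P[...,2]>.142)&(P[...,2]<.15)];print('board',np.percentile(q[:,0],[3,50,97]))
```

```text
(array([695. , 128.3]), 22.5, array([692.9, 128.4])) 0.25019482113141883
165 338 0.6683 0.0536 0.1009 0.1544
173 289 0.6697 0.0496 0.1033 0.1529
181 338 0.6711 0.0479 0.1041 0.152
189 336 0.6725 0.0443 0.1059 0.1502
197 367 0.6738 0.0428 0.1068 0.1496
205 407 0.675 0.0398 0.1082 0.1481
213 398 0.6763 0.0368 0.1097 0.1465
221 621 0.6778 0.0573 0.0994 0.1567
229 985 0.679 0.0605 0.0981 0.1587
237 1657 0.6801 0.0607 0.0981 0.1588
245 1110 0.6837 0.0608 0.0982 0.159
board [0.73268001 0.7348117  0.73847098]
```

>>> {"name": "step_arm", "arguments": {"targets": [[0,[4,0,0],[0,0,0]],[0,[4,0,-25],[0,0,0]],[0,[4,0,-45],[0,0,0]],[0,[4,0,-53],[0,0,0]],[0,[4,0,-56],[0,0,0]],[0,[4,0,-57],[0,0,0]],[0,[4,0,-57],[0,0,0]]]}}

```text
time: 7.85
ee_pos: [0.6997, 0.1297, 0.161]
tcp_rot: [-179.9, -0.4, -180.0]
wrist_force: [-0.6, 1.0, -1.3]
opening: 0.0335
grasp_force: 25.1
```

Run:
```python
from m import *
st();p,d,c=shot("wrist","w6");P=cloud(d,c)
for z in range(115,185,8):
    s=(P[...,0]<.74)&(P[...,0]>.669)&(abs(P[...,1]-.13)<.033)&(abs(P[...,2]*1000-z)<3)
    if s.sum()>5:print(z,s.sum(),P[s][:,0].min().round(4),np.ptp(P[s][:,1]).round(4),P[s][:,1].min().round(4),P[s][:,1].max().round(4))
q=P[(P[...,0]>.65)&(P[...,0]<.69)&(abs(P[...,1]-.13)<.03)&(P[...,2]>.12)&(P[...,2]<.13)];print('mid',np.percentile(q[:,0],[3,50,97]))
```

```text
7.85 [0.6997 0.1297 0.161 ] [-179.9   -0.4 -180. ] [-0.6  1.  -1.3] 0.0335 [11. 28. 31. 93. -0. 10.]
115 288 0.6716 0.0519 0.1025 0.1544
123 298 0.673 0.0487 0.1042 0.1529
131 371 0.6742 0.046 0.105 0.151
139 418 0.6755 0.0434 0.1069 0.1504
147 648 0.6768 0.0436 0.107 0.1506
155 419 0.6781 0.0374 0.1099 0.1473
163 457 0.679 0.0468 0.1053 0.1521
171 883 0.6804 0.0604 0.0985 0.1589
179 1062 0.6814 0.0607 0.0986 0.1593
mid [0.66409161 0.66698662 0.68600954]
```

>>> {"name": "step_arm", "arguments": {"targets": [[0,[2,0,-1],[0,0,0]],[0,[2,0,-3],[0,0,0]],[0,[2,0,-3],[0,0,0]],[0.8,[2,0,-3],[0,0,0]],[0.8,[2,0,-3],[0,0,0]],[0.8,[2,0,-3],[0,0,0]],[0.8,[2,0,-3],[0,0,0]],[0.8,[2,0,-3],[0,0,0]]]}}

```text
time: 8.7
ee_pos: [0.7015, 0.1295, 0.1564]
tcp_rot: [-179.9, -0.5, -180.0]
wrist_force: [0.1, 0.1, 0.5]
opening: 0.068
grasp_force: 0.0
```

>>> {"name": "step_arm", "arguments": {"targets": [[0.8,[0,0,50],[0,0,0]],[1,[0,0,100],[0,0,0]],[1,[-35,-25,110],[0,0,0]],[1,[-75,-55,110],[0,0,0]],[1,[-115,-85,110],[0,0,0]],[1,[-155,-115,110],[0,0,0]],[1,[-195,-143,90],[0,0,0]],[1,[-195,-143,50],[0,0,0]]]}}

```text
time: 9.5
ee_pos: [0.5048, -0.0157, 0.2103]
tcp_rot: [-179.9, -0.0, 179.9]
wrist_force: [3.3, 0.7, 1.0]
opening: 0.0853
grasp_force: 0.0
```

Run:
```python
from m import *
st();p,d,c=shot("wrist","w7");P=cloud(d,c)
print('B',circ(blob(P,.48,.54,-.04,.03,.086,.095)))
for z in range(15,80,8):
    s=(P[...,0]<.53)&(P[...,0]>.469)&(abs(P[...,1]+.014)<.033)&(abs(P[...,2]*1000-z)<3)
    if s.sum()>5:print(z,s.sum(),P[s][:,0].min().round(4),np.ptp(P[s][:,1]).round(4),P[s][:,1].min().round(4),P[s][:,1].max().round(4))
```

```text
9.5 [ 0.5048 -0.0157  0.2103] [-179.9   -0.   179.9] [3.3 0.7 1. ] 0.0853 [-2. -2.  1. 93. -0. -2.]
B (array([505.3, -14.3]), 20.6, array([504.9, -14.5]))
15 78 0.4813 0.0479 -0.0388 0.0092
23 89 0.4824 0.0458 -0.0372 0.0087
31 88 0.4835 0.0427 -0.0357 0.007
39 84 0.4849 0.0407 -0.0352 0.0055
47 96 0.486 0.0387 -0.0337 0.005
55 96 0.487 0.0356 -0.0322 0.0034
63 92 0.4885 0.0329 -0.031 0.0019
71 97 0.4898 0.0301 -0.0296 0.0006
79 181 0.4912 0.0276 -0.0283 -0.0008
```

>>> {"name": "step_arm", "arguments": {"targets": [[1,[1,1,-50],[0,0,0]],[1,[1,1,-100],[0,0,0]],[1,[1,1,-140],[0,0,0]],[1,[1,1,-156],[0,0,0]],[1,[1,1,-156],[0,0,0]],[0,[1,1,-156],[0,0,0]],[0,[1,1,-156],[0,0,0]],[0,[1,1,-156],[0,0,0]]], "force": 25}}

```text
time: 10.35
ee_pos: [0.5086, -0.0124, 0.0522]
tcp_rot: [-179.9, -0.3, -180.0]
wrist_force: [-0.6, 0.5, -0.2]
opening: 0.0441
grasp_force: 0.0
```

>>> {"name": "step_arm", "arguments": {"targets": [[0,[0,0,0],[0,0,0]],[0,[0,0,0],[0,0,0]],[0,[0,0,0],[0,0,0]],[0,[0,0,0],[0,0,0]]]}}

```text
time: 10.75
ee_pos: [0.5085, -0.0126, 0.052]
tcp_rot: [-179.9, -0.3, -180.0]
wrist_force: [0.3, -1.1, 6.3]
opening: 0.0345
grasp_force: 24.6
```

>>> {"name": "step_arm", "arguments": {"targets": [[0,[0,0,50],[0,0,0]],[0,[0,0,100],[0,0,0]],[0,[0,0,150],[0,0,0]],[0,[30,5,165],[0,0,0]],[0,[75,12,165],[0,0,0]],[0,[120,20,165],[0,0,0]],[0,[165,27,165],[0,0,0]],[0,[196,32,165],[0,0,0]]]}}

```text
time: 11.55
ee_pos: [0.7056, 0.0201, 0.2145]
tcp_rot: [-179.9, -0.5, -180.0]
wrist_force: [0.3, -0.3, -0.8]
opening: 0.0342
grasp_force: 25.1
```

>>> {"name": "step_arm", "arguments": {"targets": [[0,[0,0,-20],[0,0,0]],[0,[0,0,-40],[0,0,0]],[0,[0,0,-50],[0,0,0]],[0,[0,0,-54],[0,0,0]],[0,[0,0,-54],[0,0,0]]]}}

```text
time: 12.05
ee_pos: [0.7033, 0.0195, 0.1619]
tcp_rot: [-179.9, -0.5, -180.0]
wrist_force: [-0.0, -0.4, -1.2]
opening: 0.0339
grasp_force: 25.1
```

Run:
```python
from m import *
st();p,d,c=shot("wrist","w8");P=cloud(d,c)
for z in range(115,170,8):
    s=(P[...,0]<.74)&(P[...,0]>.6695)&(abs(P[...,1]-.02)<.033)&(abs(P[...,2]*1000-z)<3)
    if s.sum()>5:print(z,s.sum(),P[s][:,0].min().round(4),np.ptp(P[s][:,1]).round(4),P[s][:,1].min().round(4),P[s][:,1].max().round(4))
q=P[(P[...,0]>.65)&(P[...,0]<.672)&(abs(P[...,1]-.02)<.03)&(P[...,2]>.12)&(P[...,2]<.13)];print('mid',np.percentile(q[:,0],[3,50,97]))
print('A',circ(blob(P,.66,.74,.1,.16,.190,.2)))
```

```text
12.05 [0.7033 0.0195 0.1619] [-179.9   -0.5 -180. ] [-0.  -0.4 -1.2] 0.0339 [ 2. 27. 29. 93. -0.  2.]
115 420 0.6732 0.0536 -0.0092 0.0444
123 341 0.6695 0.0546 -0.0127 0.0419
131 343 0.6765 0.0468 -0.0058 0.041
139 391 0.6779 0.0441 -0.0042 0.04
147 628 0.6791 0.0437 -0.0033 0.0404
155 418 0.6805 0.0388 -0.001 0.0378
163 447 0.6814 0.0461 -0.0041 0.0419
mid [0.66528545 0.66703325 0.6691638 ]
A (array([700.4, 122.3]), 17.7, array([700.6, 119.6]))
```

>>> {"name": "step_arm", "arguments": {"targets": [[0,[1,0,-3],[0,0,0]],[0,[1,0,-5],[0,0,0]],[0,[1,0,-5],[0,0,0]],[0.8,[1,0,-5],[0,0,0]],[0.8,[1,0,-5],[0,0,0]],[0.8,[1,0,-5],[0,0,0]],[0.8,[1,0,-5],[0,0,0]],[0.8,[1,0,-5],[0,0,0]]]}}

```text
time: 12.9
ee_pos: [0.7046, 0.0196, 0.1565]
tcp_rot: [-179.9, -0.5, -180.0]
wrist_force: [-0.4, 0.3, 0.7]
opening: 0.0678
grasp_force: 0.0
```

>>> {"name": "step_arm", "arguments": {"targets": [[0.8,[0,0,30],[0,0,0]],[0.8,[0,0,80],[0,0,0]],[1,[-30,0,120],[0,0,0]],[1,[-80,20,140],[0,0,0]],[1,[-130,20,140],[0,0,0]],[1,[-180,40,140],[0,0,0]],[1,[-198,44,140],[0,0,0]],[1,[-198,44,140],[0,0,0]]]}}

```text
time: 13.7
ee_pos: [0.5037, 0.0643, 0.2985]
tcp_rot: [-179.9, -0.3, -179.9]
wrist_force: [0.1, 0.6, -0.7]
opening: 0.0857
grasp_force: 0.0
```

Run:
```python
from m import *
st();p,d,c=shot("wrist","w9");P=cloud(d,c)
for k,v in dict(A=(.66,.73,.1,.16,.191,.2),B=(.66,.73,-.01,.05,.191,.2),white=(.45,.55,.04,.1,.036,.046),jar=(.37,.45,.1,.17,.048,.058),navy=(.45,.55,-.30,-.22,.041,.049)).items():
    try:print(k,circ(blob(P,*v)),blob(P,*v)[:,2].max())
    except Exception as e:print(k,e)
```

```text
13.7 [0.5037 0.0643 0.2985] [-179.9   -0.3 -179.9] [ 0.1  0.6 -0.7] 0.0857 [  7.   2.  14. 103.  -0.   7.]
A attempt to get argmax of an empty sequence
B attempt to get argmax of an empty sequence
white (array([505.1,  63.4]), 39.9, array([504.8,  63.2])) 0.043794041880904515
jar (array([415.4, 132.2]), 39.6, array([415.3, 131.6])) 0.05633363874314091
navy (array([ 513.7, -266.7]), 37.8, array([ 513.9, -261. ])) 0.04578702173307952
```

View pics/w9.png

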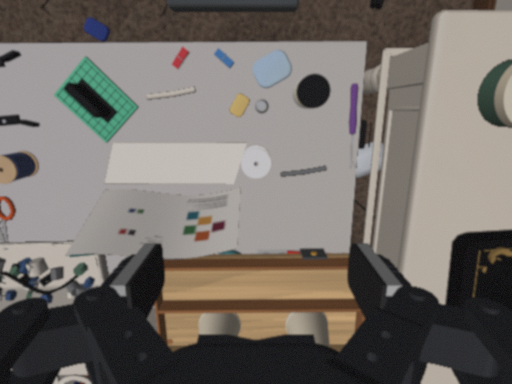

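>>> {"name": "step_arm", "arguments": {"targets": [[1,[1,-1,-50],[0,0,0]],[1,[1,-1,-100],[0,0,0]],[1,[1,-1,-150],[0,0,0]],[1,[1,-1,-200],[0,0,0]],[1,[1,-1,-240],[0,0,0]],[1,[1,-1,-270],[0,0,0]],[1,[1,-1,-277],[0,0,0]],[0.7,[1,-1,-277],[0,0,0]]]}}

```text
time: 14.55
ee_pos: [0.5075, 0.0623, 0.0188]
tcp_rot: [-179.9, -0.6, -180.0]
wrist_force: [0.1, 0.5, -0.5]
opening: 0.0732
grasp_force: 0.0
```

>>> {"name": "step_arm", "arguments": {"targets": [[0,[0,0,0],[0,0,0]],[0,[0,0,0],[0,0,0]],[0,[0,0,0],[0,0,0]],[0,[0,0,0],[0,0,0]],[0,[0,0,0],[0,0,0]],[0,[0,0,0],[0,0,0]]], "force": 25}}

```text
time: 15.15
ee_pos: [0.5089, 0.0627, 0.0216]
tcp_rot: [-179.9, -0.3, -180.0]
wrist_force: [0.5, -1.1, 5.4]
opening: 0.0392
grasp_force: 24.9
```

>>> {"name": "step_arm", "arguments": {"targets": [[0,[0,0,50],[0,0,0]],[0,[0,0,100],[0,0,0]],[0,[0,0,150],[0,0,0]],[0,[30,1,160],[0,0,0]],[0,[75,2,160],[0,0,0]],[0,[120,2,160],[0,0,0]],[0,[133,2,160],[0,0,0]],[0,[133,2,160],[0,0,0]]]}}

```text
time: 15.95
ee_pos: [0.642, 0.0645, 0.1787]
tcp_rot: [-179.9, -0.5, -180.0]
wrist_force: [-0.0, 0.1, 0.2]
opening: 0.0387
grasp_force: 25.6
```

```bash
cat > chk.py <<'E'
from m import *
import sys
y,zt=float(sys.argv[1]),float(sys.argv[2])
st();p,d,c=shot("wrist",sys.argv[3]);P=cloud(d,c)
q=P[(abs(P[...,0]-.64)<.03)&(abs(P[...,1]-y)<.024)&(abs(P[...,2]-zt)<.006)];print('top',circ(q),np.median(q[:,2]))
for z in range(int(zt*1000)-48,int(zt*1000),8):
    s=(P[...,0]<.68)&(P[...,0]>.6145)&(abs(P[...,1]-y)<.027)&(abs(P[...,2]*1000-z)<3)
    if s.sum()>5:print(z,s.sum(),P[s][:,0].min().round(4),np.ptp(P[s][:,1]).round(4),P[s][:,1].min().round(4),P[s][:,1].max().round(4))
for n,a,b in(('front',.60,.625),('mid',.655,.675)):
    q=P[(P[...,0]>a)&(P[...,0]<b)&(abs(P[...,1]-y)<.06)&(P[...,2]>.12)&(P[...,2]<.13)]
    if len(q):print(n,np.percentile(q[:,0],[3,50,97]).round(4),len(q))
E
python3 chk.py .065 .204 w10
```

```text
15.95 [0.642  0.0645 0.1787] [-179.9   -0.5 -180. ] [-0.   0.1  0.2] 0.0387 [ 6. 18. 20. 92. -0.  6.]
top (array([639.7,  64.9]), 50.6, array([637.4,  64.2])) 0.19853357565036373
156 251 0.6185 0.0399 0.0437 0.0836
164 165 0.6211 0.0295 0.0496 0.0791
172 134 0.6242 0.0224 0.0525 0.0748
180 21 0.6246 0.0392 0.044 0.0832
188 205 0.6312 0.0539 0.0381 0.092
196 5821 0.6185 0.0537 0.038 0.0917
front [0.6084 0.6103 0.6128] 1370
mid [0.664  0.6656 0.6685] 284
```

>>> {"name": "step_arm", "arguments": {"targets": [[0,[0,0,-25],[0,0,0]],[0,[1,0,-42],[0,0,0]],[0,[1,0,-50],[0,0,0]],[0,[1,0,-51],[0,0,0]],[0,[1,0,-51],[0,0,0]],[0.65,[1,0,-51],[0,0,0]],[0.65,[1,0,-51],[0,0,0]],[0.65,[1,0,-51],[0,0,0]]]}}

```text
time: 16.8
ee_pos: [0.6418, 0.0646, 0.1292]
tcp_rot: [-179.9, -0.4, -180.0]
wrist_force: [0.2, 0.1, -0.4]
opening: 0.0557
grasp_force: 0.0
```

>>> {"name": "step_arm", "arguments": {"targets": [[0.65,[0,0,0],[0,0,0]],[0.65,[0,0,20],[0,0,0]],[0.65,[-5,0,60],[0,0,0]],[1,[-50,10,100],[0,0,0]],[1,[-95,25,110],[0,0,0]],[1,[-140,40,110],[0,0,0]],[1,[-185,55,110],[0,0,0]],[1,[-225,68,100],[0,0,0]]]}}

```text
time: 17.6
ee_pos: [0.415, 0.133, 0.2298]
tcp_rot: [-180.0, -0.3, -180.0]
wrist_force: [-0.7, 1.5, 1.0]
opening: 0.0853
grasp_force: 0.0
```

Run:
```python
from m import *
st();p,d,c=shot("wrist","w11");P=cloud(d,c)
for k,v in dict(white=(.60,.67,.03,.1,.14,.152),jar=(.37,.45,.1,.17,.048,.058)).items():
    try:print(k,circ(blob(P,*v)),blob(P,*v)[:,2].max())
    except Exception as e:print(k,e)
```

```text
17.6 [0.415  0.133  0.2298] [-180.    -0.3 -180. ] [-0.7  1.5  1. ] 0.0853 [ 18. -10.  -5.  96.   0.  18.]
white attempt to get argmax of an empty sequence
jar (array([415.4, 132.1]), 39.4, array([414.6, 132.2])) 0.055497725730583945
```

>>> {"name": "step_arm", "arguments": {"targets": [[1,[1,-1,-50],[0,0,0]],[1,[1,-1,-100],[0,0,0]],[1,[1,-1,-150],[0,0,0]],[1,[1,-1,-185],[0,0,0]],[1,[1,-1,-199],[0,0,0]],[1,[1,-1,-199],[0,0,0]],[0.6,[1,-1,-199],[0,0,0]],[0.2,[1,-1,-199],[0,0,0]]]}}

```text
time: 18.45
ee_pos: [0.419, 0.132, 0.0317]
tcp_rot: [-180.0, -0.3, -180.0]
wrist_force: [-0.3, -0.5, -0.4]
opening: 0.0593
grasp_force: 0.0
```

>>> {"name": "step_arm", "arguments": {"targets": [[0,[0,0,0],[0,0,0]],[0,[0,0,0],[0,0,0]],[0,[0,0,0],[0,0,0]],[0,[0,0,0],[0,0,0]],[0,[0,0,0],[0,0,0]]], "force": 25}}

```text
time: 18.95
ee_pos: [0.4186, 0.1319, 0.0312]
tcp_rot: [-180.0, -0.3, -180.0]
wrist_force: [-0.5, -0.3, 6.6]
opening: 0.0396
grasp_force: 24.5
```

>>> {"name": "step_arm", "arguments": {"targets": [[0,[0,0,50],[0,0,0]],[0,[0,0,100],[0,0,0]],[0,[15,0,145],[0,0,0]],[0,[60,1,160],[0,0,0]],[0,[105,2,160],[0,0,0]],[0,[150,2,160],[0,0,0]],[0,[195,3,160],[0,0,0]],[0,[222,3,160],[0,0,0]]]}}

```text
time: 19.75
ee_pos: [0.6421, 0.1344, 0.1888]
tcp_rot: [-179.9, -0.5, -180.0]
wrist_force: [-0.7, 0.4, -0.2]
opening: 0.0396
grasp_force: 26.0
```

```bash
python3 chk.py .135 .213 w12
```

```text
19.75 [0.6421 0.1344 0.1888] [-179.9   -0.5 -180. ] [-0.7  0.4 -0.2] 0.0396 [12. 20. 23. 93. -0. 12.]
top (array([640.5, 134.9]), 51.0, array([637.8, 133.9])) 0.21106568710564472
165 161 0.6184 0.0387 0.1147 0.1534
173 185 0.6185 0.0373 0.1146 0.1519
181 213 0.6186 0.0377 0.1145 0.1522
189 643 0.6185 0.0397 0.1137 0.1534
197 259 0.6196 0.0538 0.1081 0.1619
205 614 0.6193 0.0538 0.1081 0.1619
front [0.6077 0.6099 0.6211] 1344
mid [0.6562 0.6649 0.6733] 495
```

>>> {"name": "step_arm", "arguments": {"targets": [[0,[-1,0,-25],[0,0,0]],[0,[-1,0,-42],[0,0,0]],[0,[-1,0,-50],[0,0,0]],[0,[-1,0,-52],[0,0,0]],[0,[-1,0,-52],[0,0,0]],[0.6,[-1,0,-52],[0,0,0]],[0.6,[-1,0,-52],[0,0,0]],[0.6,[-1,0,-52],[0,0,0]]]}}

```text
time: 20.6
ee_pos: [0.6388, 0.1346, 0.1384]
tcp_rot: [-179.9, -0.4, -180.0]
wrist_force: [0.2, -0.6, 0.3]
opening: 0.0513
grasp_force: 0.0
```

>>> {"name": "step_arm", "arguments": {"targets": [[0.6,[0,0,0],[0,0,0]],[0.6,[0,0,20],[0,0,0]],[0.6,[-5,0,65],[0,0,0]],[1,[-45,-30,85],[0,0,0]],[1,[-65,-75,95],[0,0,0]],[1,[-75,-120,105],[0,0,0]],[1,[-80,-165,115],[0,0,0]],[1,[-90,-210,120],[0,0,0]]]}}

```text
time: 21.4
ee_pos: [0.5483, -0.0771, 0.2589]
tcp_rot: [-179.9, -0.3, -179.9]
wrist_force: [1.6, 0.2, 0.0]
opening: 0.0853
grasp_force: 0.0
```

Run:
```python
from m import *
st();p,d,c=shot("wrist","w13");P=cloud(d,c)
for k,v in dict(white=(.60,.67,.03,.1,.14,.152),jar=(.60,.67,.1,.17,.15,.162),navy=(.45,.57,-.34,-.19,.041,.049)).items():
    try:print(k,circ(blob(P,*v)),blob(P,*v)[:,2].max())
    except Exception as e:print(k,e)
```

```text
21.4 [ 0.5483 -0.0771  0.2589] [-179.9   -0.3 -179.9] [1.6 0.2 0. ] 0.0853 [-8.  7. 15. 99. -0. -8.]
white (array([632.7,  66.9]), 37.3, array([628.9,  69.2])) 0.1476913995710993
jar (array([634.2, 132.8]), 41.2, array([630.8, 130.1])) 0.1605347501289575
navy (array([ 500.1, -230.9]), 38.4, array([ 499.8, -230.6])) 0.04657690418773324
```

>>> {"name": "step_arm", "arguments": {"targets": [[1,[-15,-45,0],[0,0,0]],[1,[-30,-90,0],[0,0,0]],[1,[-44,-135,-10],[0,0,0]],[1,[-46,-154,-50],[0,0,0]],[1,[-46,-154,-100],[0,0,0]],[1,[-46,-154,-120],[0,0,0]],[1,[-46,-154,-120],[0,0,0]]]}}

```text
time: 22.15
ee_pos: [0.5008, -0.229, 0.1342]
tcp_rot: [180.0, -0.8, -180.0]
wrist_force: [0.7, -0.1, 0.3]
opening: 0.0856
grasp_force: 0.0
```

Run:
```python
from m import *
st();p,d,c=shot("wrist","w14");P=cloud(d,c)
for k,v in dict(navy=(.45,.57,-.30,-.17,.041,.049)).items():
    print(k,circ(blob(P,*v)),blob(P,*v)[:,2].max())
```

```text
22.15 [ 0.5008 -0.229   0.1342] [ 180.    -0.8 -180. ] [ 0.7 -0.1  0.3] 0.0856 [-24.   5.  -1.  85.  -0. -24.]
navy (array([ 500.3, -231.1]), 38.2, array([ 499.7, -231.1])) 0.046385882276708465
```

>>> {"name": "step_arm", "arguments": {"targets": [[1,[1,-2,-50],[0,0,0]],[1,[1,-2,-95],[0,0,0]],[1,[1,-2,-112],[0,0,0]],[1,[1,-2,-112],[0,0,0]],[0,[1,-2,-112],[0,0,0]],[0,[1,-2,-112],[0,0,0]],[0,[1,-2,-112],[0,0,0]],[0,[1,-2,-112],[0,0,0]]], "force": 25}}

```text
time: 23.0
ee_pos: [0.5046, -0.2319, 0.0275]
tcp_rot: [-179.8, -0.3, -180.0]
wrist_force: [-0.8, -0.5, 6.1]
opening: 0.0372
grasp_force: 24.4
```

>>> {"name": "step_arm", "arguments": {"targets": [[0,[0,0,0],[0,0,0]],[0,[0,0,0],[0,0,0]],[0,[0,0,0],[0,0,0]],[0,[0,0,0],[0,0,0]]]}}

```text
time: 23.4
ee_pos: [0.5046, -0.2318, 0.0275]
tcp_rot: [-179.8, -0.3, -180.0]
wrist_force: [-0.1, 0.7, 7.0]
opening: 0.0369
grasp_force: 24.4
```

>>> {"name": "step_arm", "arguments": {"targets": [[0,[0,0,50],[0,0,0]],[0,[0,0,100],[0,0,0]],[0,[0,0,150],[0,0,0]],[0,[10,45,160],[0,0,0]],[0,[30,90,160],[0,0,0]],[0,[50,135,160],[0,0,0]],[0,[75,175,160],[0,0,0]],[0,[105,210,160],[0,0,0]]]}}

```text
time: 24.2
ee_pos: [0.6091, -0.0193, 0.1869]
tcp_rot: [-179.9, -0.4, -179.9]
wrist_force: [0.8, -1.4, -0.6]
opening: 0.037
grasp_force: 25.6
```

>>> {"name": "step_arm", "arguments": {"targets": [[0,[33,17,0],[0,0,0]],[0,[33,17,0],[0,0,0]],[0,[33,17,0],[0,0,0]]]}}

```text
time: 24.5
ee_pos: [0.6418, -0.0039, 0.1851]
tcp_rot: [-179.9, -0.5, -179.9]
wrist_force: [0.6, -0.2, 0.2]
opening: 0.0369
grasp_force: 25.6
```

```bash
python3 chk.py -.005 .205 w15
```

```text
24.5 [ 0.6418 -0.0039  0.1851] [-179.9   -0.5 -179.9] [ 0.6 -0.2  0.2] 0.0369 [-0. 18. 20. 93. -0. -0.]
top (array([637.5,  -4.9]), 49.3, array([636.7,  -4.8])) 0.201666114295934
157 220 0.6185 0.0377 -0.0237 0.014
165 122 0.6193 0.0342 -0.0221 0.0121
173 185 0.6193 0.033 -0.0209 0.012
181 222 0.6192 0.0339 -0.0219 0.0119
189 360 0.6191 0.0497 -0.0296 0.0201
197 430 0.6189 0.0522 -0.0319 0.0203
front [0.6093 0.6115 0.6217] 1298
mid [0.6563 0.6653 0.6684] 308
```

>>> {"name": "step_arm", "arguments": {"targets": [[0,[1,0,-25],[0,0,0]],[0,[1,0,-42],[0,0,0]],[0,[1,0,-50],[0,0,0]],[0,[1,0,-52],[0,0,0]],[0,[1,0,-52],[0,0,0]],[0.6,[1,0,-52],[0,0,0]],[0.6,[1,0,-52],[0,0,0]],[0.6,[1,0,-52],[0,0,0]]]}}

```text
time: 25.35
ee_pos: [0.6428, -0.0045, 0.1342]
tcp_rot: [-179.9, -0.4, -180.0]
wrist_force: [-1.4, -0.4, -0.6]
opening: 0.0514
grasp_force: 0.0
```

>>> {"name": "step_arm", "arguments": {"targets": [[0.6,[0,0,0],[0,0,0]],[0.6,[0,0,20],[0,0,0]],[0.6,[-5,0,65],[0,0,0]],[1,[-45,-20,90],[0,0,0]],[1,[-95,-20,110],[0,0,0.15]],[1,[-145,-20,130],[0,0,0.3]],[1,[-195,-20,150],[0,0,0.45]],[1,[-230,-60,170],[0,0,0.6]]]}}

```text
time: 26.15
ee_pos: [0.4224, -0.0527, 0.2984]
tcp_rot: [-179.9, -0.4, -145.2]
wrist_force: [2.1, -0.9, 1.1]
opening: 0.0856
grasp_force: 0.0
```

Run:
```python
from m import *
st();p,d,c=shot("wrist","w16");P=cloud(d,c)
for k,v in dict(white=(.60,.67,.03,.1,.14,.152),jar=(.60,.67,.1,.17,.15,.162),navy=(.60,.67,-.04,.03,.145,.155)).items():
    try:print(k,circ(blob(P,*v)),blob(P,*v)[:,2].max())
    except Exception as e:print(k,e)
hsv=cv2.cvtColor(p,cv2.COLOR_RGB2HSV);h=hsv[...,0];g=(h>65)&(h<95)&(hsv[...,1]>80)
print('templ',rect(blob(P,.33,.5,-.27,-.05,.002,.012,g)));
print('handle',rect(blob(P,.35,.49,-.25,-.07,.036,.05)))
```

```text
26.15 [ 0.4224 -0.0527  0.2984] [-179.9   -0.4 -145.2] [ 2.1 -0.9  1.1] 0.0856 [ -7. -10.   4. 103.  -0. -42.]
white attempt to get argmax of an empty sequence
jar attempt to get argmax of an empty sequence
navy (array([628.3, -15.2]), 26.8, array([628.3, -17. ])) 0.1504648085086579
templ (array([ 424.9, -156.1]), array([84.7, 68.4]), 45.3)
handle (array([ 426.2, -153.6]), array([51.6, 13.1]), 44.6)
```

View pics/w16.png

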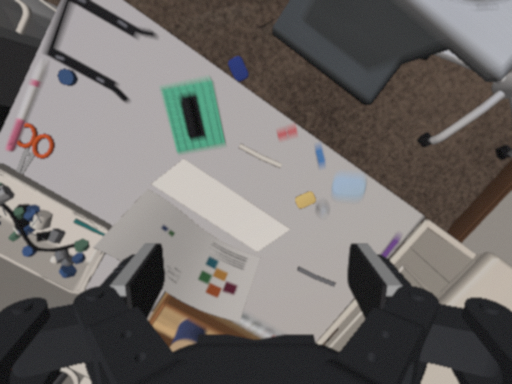

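>>> {"name": "step_arm", "arguments": {"targets": [[1,[3,-40,-30],[0,0,0.1]],[1,[5,-80,-60],[0,0,0.17]],[1,[5,-101,-100],[0,0,0.17]],[1,[5,-101,-150],[0,0,0.17]],[1,[5,-101,-200],[0,0,0.17]],[1,[5,-101,-230],[0,0,0.17]],[1,[5,-101,-230],[0,0,0.17]]]}}

```text
time: 26.9
ee_pos: [0.4272, -0.1543, 0.0632]
tcp_rot: [179.7, -0.6, -136.0]
wrist_force: [0.2, -0.3, 0.6]
opening: 0.0852
grasp_force: 0.0
```

Run:
```python
from m import *
st();p,d,c=shot("wrist","w17");P=cloud(d,c)
print('handle',rect(blob(P,.35,.49,-.25,-.07,.036,.05)))
```

```text
26.9 [ 0.4272 -0.1543  0.0632] [ 179.7   -0.6 -136. ] [ 0.2 -0.3  0.6] 0.0852 [-20.  -8. -21.  77.  -0. -64.]
handle (array([ 426.1, -154.1]), array([51.1, 12.9]), 44.7)
```

Aligned; descend and grip.

>>> {"name": "step_arm", "arguments": {"targets": [[1,[0,0,-25],[0,0,0]],[1,[0,0,-48],[0,0,0]],[1,[0,0,-50],[0,0,0]],[0,[0,0,-50],[0,0,0]],[0,[0,0,-50],[0,0,0]],[0,[0,0,-50],[0,0,0]],[0,[0,0,-50],[0,0,0]],[0,[0,0,-50],[0,0,0]]], "force": 30}}

```text
time: 27.75
ee_pos: [0.4298, -0.1551, 0.0177]
tcp_rot: [-179.9, -0.4, -136.0]
wrist_force: [0.9, -0.8, 28.4]
opening: 0.0126
grasp_force: 25.9
```

>>> {"name": "step_arm", "arguments": {"targets": [[0,[0,0,0],[0,0,0]],[0,[0,0,0],[0,0,0]],[0,[0,0,0],[0,0,0]],[0,[0,0,0],[0,0,0]]]}}

```text
time: 28.15
ee_pos: [0.43, -0.1551, 0.0178]
tcp_rot: [-179.9, -0.4, -136.0]
wrist_force: [-0.9, 1.2, 6.3]
opening: 0.0125
grasp_force: 30.5
```

>>> {"name": "step_arm", "arguments": {"targets": [[0,[-2,-2,12],[0,0,0.1]],[0,[-6,-8,12],[0,0,0.25]],[0,[-12,-14,12],[0,0,0.4]],[0,[-18,-20,12],[0,0,0.55]],[0,[-22,-24,12],[0,0,0.7]],[0,[-22,-24,12],[0,0,0.84]],[0,[-22,-24,12],[0,0,0.891]],[0,[-22,-24,12],[0,0,0.891]]]}}

```text
time: 28.95
ee_pos: [0.4075, -0.1791, 0.0289]
tcp_rot: [-179.9, -0.5, -84.9]
wrist_force: [0.2, 0.5, -1.6]
opening: 0.0125
grasp_force: 29.5
```

```bash
cat > dk.py <<'E'
from m import *
import sys
st();p,d,c=shot("wrist",sys.argv[1]);P=cloud(d,c)
hsv=cv2.cvtColor(p,cv2.COLOR_RGB2HSV);h=hsv[...,0];g=(h>65)&(h<95)&(hsv[...,1]>80)
q=blob(P,.33,.5,-.4,-.05,.000,.03,g);print('templ',rect(q),np.median(q[:,2]))
Q=P[(P[...,0]>.33)&(P[...,0]<.49)&(P[...,1]>-.38)&(P[...,1]<-.2)&(P[...,2]>.0105)&(P[...,2]<.0155)&(p.max(2)<90)]
C=[]
for a,b in((.35,.41),(.42,.48)):
    q=Q[(Q[:,0]>a)&(Q[:,0]<b)&(Q[:,1]<-.265)&(Q[:,1]>-.335)];f=np.polyfit(q[:,1],q[:,0],1);r=q[:,0]-np.polyval(f,q[:,1]);f=np.polyfit(q[abs(r)<.008][:,1],q[abs(r)<.008][:,0],1)
    print('rail',len(q),np.degrees(np.arctan(f[0])).round(2),[np.polyval(f,y).round(4) for y in(-.18,-.24,-.3)])
E
python3 dk.py w18
```

```text
28.95 [ 0.4075 -0.1791  0.0289] [-179.9   -0.5  -84.9] [ 0.2  0.5 -1.6] 0.0125 [ -23.   -9.  -26.   73.   -0. -119.]
templ (array([ 409.2, -190.9]), array([69.3, 71. ]), 4.9) 0.01630645037406024
rail 1938 -4.59 [np.float64(0.3718), np.float64(0.3766), np.float64(0.3814)]
rail 1565 -4.7 [np.float64(0.4438), np.float64(0.4487), np.float64(0.4536)]
```

View pics/w18.png

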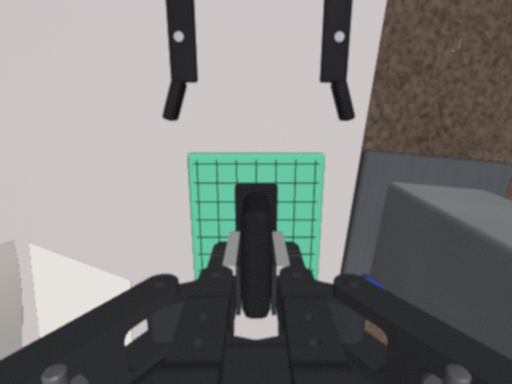

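>>> {"name": "step_arm", "arguments": {"targets": [[0,[0,0,-8],[0,0,0]],[0,[0,0,-11],[0,0,0]],[0,[1,-15,-11],[0,0,0]],[0,[3,-35,-11],[0,0,0]],[0,[4.5,-55,-11],[0,0,0]],[0,[6.5,-75,-11],[0,0,0]],[0,[8,-95,-11],[0,0,0]],[0,[8,-95,-11],[0,0,0]]]}}

```text
time: 29.8
ee_pos: [0.4158, -0.276, 0.0178]
tcp_rot: [-179.9, -0.5, -85.1]
wrist_force: [0.3, -0.8, 1.9]
opening: 0.0126
grasp_force: 30.1
```

```bash
python3 dk.py w19
```

```text
29.8 [ 0.4158 -0.276   0.0178] [-179.9   -0.5  -85.1] [ 0.3 -0.8  1.9] 0.0126 [ -33.   -1.  -20.   71.   -0. -128.]
templ (array([ 415.4, -288.2]), array([64.4, 71.8]), 5.2) 0.005214389711429191
rail 3126 -4.93 [np.float64(0.3713), np.float64(0.3765), np.float64(0.3817)]
rail 3140 -4.98 [np.float64(0.4433), np.float64(0.4485), np.float64(0.4537)]
```

>>> {"name": "step_arm", "arguments": {"targets": [[0,[1,-10,0],[0,0,0]],[0,[1.5,-18,0],[0,0,0]],[0,[2,-23,0],[0,0,0]],[0,[2.2,-25,0],[0,0,0]],[0,[2.3,-26,0],[0,0,0]],[0,[2.3,-26,0],[0,0,0]]]}}

```text
time: 30.45
ee_pos: [0.418, -0.3001, 0.0181]
tcp_rot: [-179.9, -0.5, -84.9]
wrist_force: [0.9, 0.4, -1.7]
opening: 0.0123
grasp_force: 29.5
```

>>> {"name": "step_arm", "arguments": {"targets": [[0,[0.1,-1,0],[0,0,0]],[0,[0.2,-2,0],[0,0,0]],[0,[0.3,-3,0],[0,0,0]],[0,[0.3,-4,0],[0,0,0]],[0,[0.3,-4,0],[0,0,0]]]}}

```text
time: 30.95
ee_pos: [0.4183, -0.3031, 0.0183]
tcp_rot: [-179.9, -0.3, -84.9]
wrist_force: [0.3, 7.4, 2.4]
opening: 0.0124
grasp_force: 30.0
```

>>> {"name": "step_arm", "arguments": {"targets": [[0,[0.1,-1,0],[0,0,0]],[0,[0.2,-2,0],[0,0,0]],[0,[0.2,-2,0],[0,0,0]]]}}

```text
time: 31.25
ee_pos: [0.4183, -0.3032, 0.0185]
tcp_rot: [-179.9, -0.1, -84.9]
wrist_force: [-1.2, 18.3, 9.7]
opening: 0.0123
grasp_force: 31.1
```

>>> {"name": "step_arm", "arguments": {"targets": [[0,[-0.2,2,0],[0,0,0]],[0,[-0.2,2,0],[0,0,0]],[0.5,[-0.2,2,0],[0,0,0]],[0.5,[-0.2,2,0],[0,0,0]],[0.5,[-0.2,2,0],[0,0,0]],[0.5,[-0.2,2,0],[0,0,0]],[0.5,[-0.2,2,30],[0,0,0]],[0.5,[-0.2,2,80],[0,0,0]]]}}

```text
time: 32.05
ee_pos: [0.4166, -0.303, 0.096]
tcp_rot: [179.8, -0.2, -85.0]
wrist_force: [1.2, -0.3, 0.6]
opening: 0.0427
grasp_force: 0.0
```

```bash
python3 dk.py w20
python3 - <<'E'
from m import *
p,d,c=load('w20');P=cloud(d,c)
a=np.radians(5.0);ux=np.array([np.sin(a),-np.cos(a)]);o=np.array([.4181,-.3]);Q=P[...,:2]-o;al=Q@ux;ac=Q@np.array([-ux[1],ux[0]])
hsv=cv2.cvtColor(p,cv2.COLOR_RGB2HSV);h=hsv[...,0];g=(h>65)&(h<95)&(hsv[...,1]>80)
s=g&(abs(ac)<.03)&(abs(al)<.1);print('green along',np.percentile(al[s],[1,50,99]))
s=(abs(ac)<.02)&(P[...,2]>.010)&(al>.03)&(al<.07)&(P[...,2]<.016);print('stop',np.percentile(al[s],[2,50,98]))
E
```

```text
32.05 [ 0.4166 -0.303   0.096 ] [179.8  -0.2 -85. ] [ 1.2 -0.3  0.6] 0.0427 [ -36.   -0.  -10.   80.   -0. -131.]
templ (array([ 418.2, -304.4]), array([63.7, 93.5]), 5.1) 0.005266180782285704
rail 1046 -2.96 [np.float64(0.3751), np.float64(0.3782), np.float64(0.3813)]
rail 1044 -5.38 [np.float64(0.4431), np.float64(0.4488), np.float64(0.4544)]
green along [-0.03916883  0.01170982  0.0496538 ]
stop [0.03102817 0.05308764 0.05520861]
```

>>> {"name": "step_arm", "arguments": {"targets": [[0.5,[-20,20,50],[0,0,-0.15]],[0.5,[-20,60,80],[0,0,-0.3]],[0.5,[-20,105,100],[0,0,-0.45]],[0.5,[-20,150,120],[0,0,-0.6]],[0.5,[-20,200,120],[0,0,-0.75]],[0,[-20,250,120],[0,0,-0.9]],[0,[-20,300,120],[0,0,-1.05]],[0,[-20,350,120],[0,0,-1.2]]]}}

```text
time: 32.9
ee_pos: [0.3992, -0.0003, 0.2183]
tcp_rot: [-179.9, -0.4, -146.3]
wrist_force: [1.4, -0.5, 0.1]
opening: 0.0006
grasp_force: 0.0
```

>>> {"name": "step_arm", "arguments": {"targets": [[0,[0,40,0],[0,0,-0.15]],[0,[0,60,0],[0,0,-0.3]],[0,[0,60,0],[0,0,-0.46]],[0,[0,60,0],[0,0,-0.46]],[0,[0,60,0],[0,0,-0.46]]]}}

```text
time: 33.4
ee_pos: [0.3993, 0.058, 0.218]
tcp_rot: [-179.9, -0.4, -172.2]
wrist_force: [-0.2, 0.4, 0.3]
opening: -0.0001
grasp_force: 0.0
```

>>> {"name": "step_arm", "arguments": {"targets": [[0,[10,0,0],[0,-0.15,0]],[0,[20,0,0],[0,-0.3,0]],[0,[30,0,0],[0,-0.45,0]],[0,[40,0,0],[0,-0.6,0]],[0,[50,0,0],[0,-0.75,0]],[0,[50,0,0],[0,-0.87,0]],[0,[50,0,0],[0,-0.87,0]],[0,[50,0,0],[0,-0.87,0]]]}}

```text
time: 34.2
ee_pos: [0.4983, 0.0745, 0.2255]
tcp_rot: [-170.8, 46.0, -168.8]
wrist_force: [-0.5, 0.1, 1.0]
opening: -0.0001
grasp_force: 0.0
```

Run:
```python
from m import *
st();p,d,c=shot("wrist","w21");print(-c['R'].T@c['t'])
```

```text
34.2 [0.4983 0.0745 0.2255] [-170.8   46.  -168.8] [-0.5  0.1  1. ] -0.0001 [ 15. -49. -43.  50. -12.   3.]
[0.3483523  0.06704799 0.27253583]
```

View pics/w21.png

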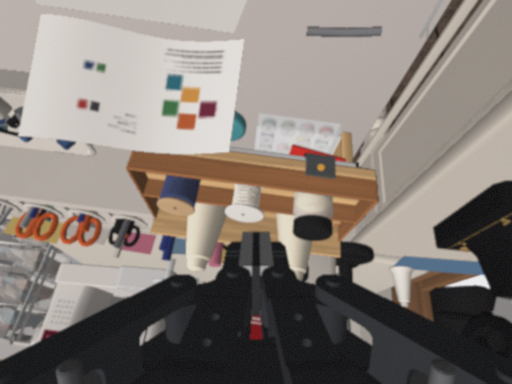

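Run:
```python
from m import *
p,d,c=load('w21');P=cloud(d,c);hsv=cv2.cvtColor(p,cv2.COLOR_RGB2HSV)
print(bot.get_obs()['q'].round(2))
a=(hsv[...,0]>10)&(hsv[...,0]<30)&(hsv[...,1]>170)&(P[...,0]>.55);a[:150]=0;a[185:]=0;a[:,300:345]*=1;a[:,:305]=0;a[:,340:]=0
print('amber',a.sum(),np.median(P[a],0).round(4))
k=np.zeros_like(a);k[150:180,295:345]=1;dk=k&(p.max(2)<75);q=P[dk];print('clip',np.nanpercentile(q,[5,50,95],axis=0).round(4).tolist())
r=((hsv[...,0]<8)|(hsv[...,0]>172))&(hsv[...,1]>150);r[:140]=0;r[175:]=0;r[:,:270]=0;r[:,360:]=0
q=P[r];print('red',r.sum(),np.nanpercentile(q,[2,50,98],axis=0).round(4).tolist())
for y in np.arange(.08,.16,.01):
    s=q[abs(q[:,1]-y)<.005]
    if len(s):print(round(y,3),len(s),np.median(s,0).round(4),s[:,2].min().round(4),s[:,0].min().round(4))
s=(P[...,0]>.52)&(P[...,0]<.6)&(P[...,2]>.03)&(P[...,2]<.115)&(P[...,1]<.11);print('card y max',np.percentile(P[s][:,1],[50,90,99,100]))
s=(P[...,2]>.092)&(P[...,2]<.12)&(P[...,1]>.06)&(P[...,1]<.11)&(P[...,0]>.59)&(P[...,0]<.63);print('lip x',np.percentile(P[s][:,0],[5,20,50]))
for k_,v in dict(box=(.58,.75,.0,.2,.012,.06)).items():
    s=(P[...,0]>v[0])&(P[...,0]<v[1])&(P[...,1]>.06)&(P[...,1]<.19)&(P[...,2]>.01)&(P[...,2]<.06);print('cubby',np.nanpercentile(P[s],[1,50,99],axis=0).round(3).tolist())
```

```text
[ 15.33 -48.53 -43.18  49.8  -12.16   3.  ]Traceback (most recent call last):
  File "<stdin>", line 4, in <module>
numpy._core._exceptions._UFuncOutputCastingError: Cannot cast ufunc 'multiply' output from dtype('int64') to dtype('bool') with casting rule 'same_kind'
```

Run:
```python
from m import *
p,d,c=load('w21');P=cloud(d,c);hsv=cv2.cvtColor(p,cv2.COLOR_RGB2HSV)
a=(hsv[...,0]>10)&(hsv[...,0]<30)&(hsv[...,1]>170)&(P[...,0]>.55);a[:158]=0;a[175:]=0;a[:,:312]=0;a[:,330:]=0
print('amber',a.sum(),np.median(P[a],0).round(4))
k=np.zeros_like(a);k[150:180,295:345]=1;dk=k&(p.max(2)<75);q=P[dk];print('clip',np.nanpercentile(q,[5,50,95],axis=0).round(4).tolist())
r=((hsv[...,0]<8)|(hsv[...,0]>172))&(hsv[...,1]>150);r[:140]=0;r[175:]=0;r[:,:270]=0;r[:,360:]=0
q=P[r];print('red',r.sum(),np.nanpercentile(q,[2,50,98],axis=0).round(4).tolist())
for y in np.arange(.08,.18,.01):
    s=q[abs(q[:,1]-y)<.005]
    if len(s):print(round(y,3),len(s),np.median(s,0).round(4),s[:,2].min().round(4),s[:,0].min().round(4))
s=(P[...,0]>.52)&(P[...,0]<.6)&(P[...,2]>.03)&(P[...,2]<.115)&(P[...,1]<.11);print('card y max',np.percentile(P[s][:,1],[50,90,99,100]))
s=(P[...,2]>.092)&(P[...,2]<.12)&(P[...,1]>.06)&(P[...,1]<.11)&(P[...,0]>.59)&(P[...,0]<.63);print('lip x',np.percentile(P[s][:,0],[5,20,50]))
s=(P[...,0]>.58)&(P[...,0]<.75)&(P[...,1]>.06)&(P[...,1]<.19)&(P[...,2]>.01)&(P[...,2]<.06);print('cubby',np.nanpercentile(P[s],[1,50,99],axis=0).round(3).tolist())
```

```text
amber 14 [0.6042 0.1338 0.0988]
clip [[0.6045, 0.1212, 0.0853], [0.6056, 0.1331, 0.0946], [0.6066, 0.1457, 0.1062]]
red 184 [[0.6061, 0.1058, 0.0686], [0.6171, 0.1176, 0.0717], [0.6265, 0.1599, 0.0819]]
0.11 74 [0.6198 0.11   0.0704] 0.0676 0.6159
0.12 53 [0.6173 0.1188 0.072 ] 0.0694 0.6052
0.13 21 [0.6164 0.1295 0.0728] 0.0713 0.6049
0.14 6 [0.6161 0.1374 0.0738] 0.0727 0.616
0.15 8 [0.616  0.153  0.0764] 0.075 0.6155
0.16 20 [0.6161 0.1579 0.0767] 0.0749 0.615
card y max [-0.07327961  0.02139719  0.03912546  0.0409513 ]
lip x [0.60783208 0.60833188 0.60889019]
cubby [[0.645, 0.065, 0.01], [0.66, 0.118, 0.021], [0.696, 0.186, 0.043]]
```

```bash
cat > rv.py <<'E'
from h import *
from scipy.spatial.transform import Rotation as R
o=bot.get_obs();st()
a=np.radians(55);z=np.array([np.sin(a),0,-np.cos(a)]);y=np.array([0,1,0]);T=np.stack([np.cross(y,z),y,z],1)
r=o['tcp_rot'];C=R.from_euler('xyz',r,degrees=True)
print('rotvec',(R.from_matrix(T)*C.inv()).as_rotvec().round(3))
E
python3 rv.py
```

```text
34.25 [0.4983 0.0744 0.2263] [-170.9   46.1 -168.9] [-0.   0.4 -0.4] 0.0002 [ 15. -49. -43.  50. -12.   3.]
rotvec [ 0.116 -0.144 -0.07 ]
```

>>> {"name": "step_arm", "arguments": {"targets": [[0,[20,10,-20],[0,0,0]],[0,[40,27,-50],[0.05,-0.07,-0.03]],[0,[40,27,-80],[0.116,-0.144,-0.07]],[0,[40,27,-110],[0.116,-0.144,-0.07]],[0,[40,27,-120],[0.116,-0.144,-0.07]],[0,[40,27,-120],[0.116,-0.144,-0.07]]]}}

```text
time: 34.85
ee_pos: [0.5386, 0.1014, 0.1058]
tcp_rot: [179.9, 54.9, 179.9]
wrist_force: [-0.3, 0.0, 0.5]
opening: 0.0003
grasp_force: 0.0
```

```bash
python3 rv.py
```

```text
34.85 [0.5386 0.1014 0.1058] [179.9  54.9 179.9] [-0.3  0.   0.5] 0.0003 [ 18. -47. -61.  22. -15.  11.]
rotvec [-0.001 -0.001  0.001]
```

>>> {"name": "step_arm", "arguments": {"targets": [[0,[20,1,-15],[0,0,0]],[0,[41,1,-30],[0,0,0]],[0,[41,1,-45],[0,0,0]],[0,[41,1,-60],[0,0,0]],[0,[41,1,-60],[0,0,0]]]}}

```text
time: 35.35
ee_pos: [0.5804, 0.1027, 0.0462]
tcp_rot: [179.9, 55.0, 179.9]
wrist_force: [-0.1, 0.4, -0.7]
opening: 0.0001
grasp_force: 0.0
```

```bash
python3 rv.py
python3 - <<'E'
from m import *
p,d,c=shot("wrist","w22");p2,_,_=shot("side","d22")
cv2.imwrite("pics/c22.png",np.hstack([cv2.resize(p,(400,300)),cv2.resize(p2[110:230,210:370],(400,300))])[:,:,::-1])
E
```

```text
35.35 [0.5804 0.1027 0.0462] [179.9  55.  179.9] [-0.1  0.4 -0.7] 0.0001 [ 16. -33. -61.   7. -13.  10.]
rotvec [-0.001 -0.001  0.001]
```

View pics/c22.png

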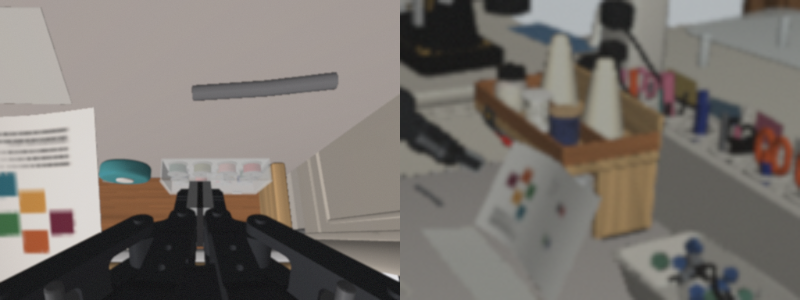

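>>> {"name": "step_arm", "arguments": {"targets": [[0,[12,-1,0],[0,0,0]],[0,[24,-1,0],[0,0,0]],[0,[36,-1,0],[0,0,0]],[0,[36,-1,0],[0,0,0]],[0,[36,-1,3],[0,0,0]],[0,[36,-1,6],[0,0,0]],[0,[36,-1,8],[0,0,0]],[0,[36,-1,8],[0,0,0]]]}}

```text
time: 36.25
ee_pos: [0.6155, 0.1019, 0.0544]
tcp_rot: [179.8, 55.0, 179.8]
wrist_force: [-0.6, -0.5, -1.0]
opening: -0.0002
grasp_force: 0.5
```

>>> {"name": "step_arm", "arguments": {"targets": [[0,[0,0,2],[0,0,0]],[0,[0,0,4],[0,0,0]],[0,[0,0,6],[0,0,0]],[0,[0,0,6],[0,0,0]]]}}

```text
time: 36.65
ee_pos: [0.6157, 0.1018, 0.06]
tcp_rot: [179.9, 55.0, 179.8]
wrist_force: [-2.0, -1.8, -1.8]
opening: 0.0003
grasp_force: 1.2
```

```bash
python3 rv.py
python3 - <<'E'
from m import *
p,d,c=shot("side","d23");p2,_,_=shot("scene","s23")
cv2.imwrite("pics/c23.png",np.hstack([cv2.resize(p[130:220,210:330],(400,300)),cv2.resize(p2[170:245,120:220],(400,300))])[:,:,::-1])
E
```

```text
36.65 [0.6157 0.1018 0.06  ] [179.9  55.  179.8] [-2.  -1.8 -1.8] 0.0003 [ 15. -27. -57.   6. -12.   9.]
rotvec [-0.001  0.     0.001]
```

View pics/c23.png

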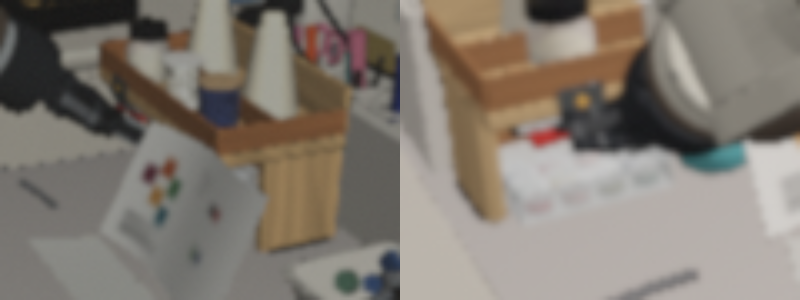

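>>> {"name": "step_arm", "arguments": {"targets": [[0,[0,0,1],[0,0,0]],[0,[0,0,2],[0,0,0]],[0,[0,0,3],[0,0,0]],[0,[0,0,4],[0,0,0]],[0,[0,0,4],[0,0,0]]]}}

```text
time: 37.25
ee_pos: [0.6154, 0.1019, 0.0635]
tcp_rot: [179.9, 55.0, 179.9]
wrist_force: [-0.3, -1.2, -3.7]
opening: 0.0001
grasp_force: 1.8
```

>>> {"name": "step_arm", "arguments": {"targets": [[0,[0,0,1],[0,0,0]],[0,[0,0,2],[0,0,0]],[0,[0,0,3],[0,0,0]],[0,[0,0,3],[0,0,0]]]}}

```text
time: 37.65
ee_pos: [0.6147, 0.1017, 0.0649]
tcp_rot: [179.9, 54.8, 179.9]
wrist_force: [-0.1, -1.4, -12.2]
opening: 0.0001
grasp_force: 5.1
```

>>> {"name": "step_arm", "arguments": {"targets": [[0,[0,0,1],[0,0,0]],[0,[0,0,2],[0,0,0]],[0,[0,0,2],[0,0,0]]]}}

```text
time: 37.95
ee_pos: [0.6143, 0.1016, 0.0661]
tcp_rot: [180.0, 54.8, 179.9]
wrist_force: [-1.2, -0.9, -20.7]
opening: 0.0003
grasp_force: 8.6
```

>>> {"name": "step_arm", "arguments": {"targets": [[0,[0,0,-10],[0,0,0]],[0,[0,0,-20],[0,0,0]],[0,[-20,0,-20],[0,0,0]],[0,[-45,0,-15],[0,0,0]],[0,[-75,0,20],[0,0,0]],[0,[-100,-10,60],[0,0.1,0]],[0,[-115,-20,105],[0,0.2,0]],[0,[-115,-30,140],[0,0.2,0]]]}}

```text
time: 38.75
ee_pos: [0.5022, 0.0737, 0.2127]
tcp_rot: [179.6, 44.0, 179.8]
wrist_force: [2.2, 0.5, 0.7]
opening: -0.0003
grasp_force: 0.0
```

```bash
python3 - <<'E'
from m import *
st();p,d,c=shot("wrist","w24");P=cloud(d,c);hsv=cv2.cvtColor(p,cv2.COLOR_RGB2HSV)
r=((hsv[...,0]<8)|(hsv[...,0]>172))&(hsv[...,1]>140)&(P[...,0]>.59)&(P[...,0]<.65)&(P[...,1]>.09)&(P[...,1]<.18)&(P[...,2]<.09)&(P[...,2]>.04)
q=P[r];print(len(q))
for y in np.arange(.1,.17,.01):
    s=q[abs(q[:,1]-y)<.005]
    if len(s):print(round(y,3),len(s),np.median(s,0).round(4),s[:,2].min().round(4))
E
python3 - <<'E'
import sys;sys.path.insert(0,'.')
from m import *
for t in("scene","side"):
    p,d,c=shot(t,t+"24");P=cloud(d,c);hsv=cv2.cvtColor(p,cv2.COLOR_RGB2HSV)
    B=(P[...,0]>.58)&(P[...,0]<.75)&(P[...,1]>-.06)&(P[...,1]<.2)
    r=((hsv[...,0]<8)|(hsv[...,0]>172))&(hsv[...,1]>140)&B&(P[...,2]<.09)&(P[...,2]>.05);print(t,P[r].round(3).tolist()[:20])
    for z0,z1 in((.19,.2),(.157,.162),(.145,.152)):
        m=(B&(P[...,2]>z0)&(P[...,2]<z1)).astype(np.uint8);n,l,s,_=cv2.connectedComponentsWithStats(m)
        print(z0,[np.median(P[l==k],0).round(3).tolist() for k in range(1,n) if s[k,4]>4])
E
```

```text
38.75 [0.5022 0.0737 0.2127] [179.6  44.  179.8] [2.2 0.5 0.7] -0.0003 [ 13. -46. -42.  51.  -9.  10.]
93
0.14 17 [0.6055 0.1418 0.0856] 0.0831
0.15 31 [0.6139 0.152  0.0814] 0.0689
0.16 45 [0.623  0.1586 0.0696] 0.0676
scene [[0.613, 0.14, 0.076], [0.614, 0.137, 0.075], [0.626, 0.155, 0.072], [0.623, 0.153, 0.072], [0.619, 0.152, 0.074], [0.62, 0.149, 0.073], [0.618, 0.147, 0.073], [0.615, 0.145, 0.074], [0.615, 0.143, 0.073], [0.613, 0.141, 0.073], [0.624, 0.16, 0.071], [0.623, 0.158, 0.071], [0.623, 0.156, 0.071], [0.62, 0.154, 0.071], [0.617, 0.152, 0.072], [0.614, 0.151, 0.073], [0.613, 0.148, 0.072], [0.612, 0.146, 0.073], [0.619, 0.162, 0.071], [0.617, 0.16, 0.071]]
0.19 [[0.692, 0.129, 0.193]]
0.157 [[0.687, 0.025, 0.159], [0.683, 0.134, 0.159], [0.629, 0.134, 0.159]]
0.145 [[0.732, 0.032, 0.147], [0.731, 0.058, 0.147], [0.731, 0.084, 0.146], [0.683, 0.024, 0.148], [0.634, -0.007, 0.15], [0.732, 0.151, 0.147], [0.731, 0.18, 0.146], [0.684, 0.136, 0.149], [0.633, 0.064, 0.147], [0.618, 0.14, 0.149]]
side []
0.19 [[0.7, 0.122, 0.192], [0.699, 0.012, 0.193]]
0.157 [[0.637, 0.131, 0.158], [0.694, 0.113, 0.16], [0.695, 0.004, 0.159]]
0.145 [[0.735, 0.125, 0.146], [0.694, 0.113, 0.149], [0.63, 0.118, 0.148], [0.638, 0.06, 0.146], [0.736, 0.011, 0.146], [0.694, 0.0, 0.148], [0.638, -0.011, 0.149]]
```

Run:
```python
from workcell import bot
print(bot.job_done())
```

```text
the job is handed in; nothing more can be done
None
```

The job is handed in, with no verdict returned: both cones are in the back row (I saw no glue stick on the bench), jar, white spool and navy spool are in the front row, the template is home against its stop, and the rocker's left half hangs (lamp off).

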